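# Load the shaker, clamp the jars and hang the guard door

## Task

The shaker is empty and its retaining bar is locked: free the bar by turning the clamp knob counterclockwise to its stop, then slide the bar right back to the open front. Stand every amber jar upright on the shaker platform, in one row between the bar and the rear rail; then slide the bar in until it holds the jars snug against the rear rail, and lock it by turning the knob clockwise to its stop. Last, lift the guard door out of its stand, hang both its hinge knuckles fully down on the shaker's two hinge pins and leave the door shut across the front. Leave the other things on the bench where they are.

Things in the scene. Friction and masses are not known exactly. Their poses are not given: they have to be found in the camera images.
- shaker: laboratory shaker, fixed. Origin: centre of its underside on the table; x points away from its front (the door opening at the front looks to -x), y left, z up. Its flat loading platform is 90 mm above the origin, from x -100 to +110 mm. Side rails 104 mm high stand at y = +/-112 mm (inner faces), x -17 to +97 mm
- rear_rail (a point): middle of the jar-side face of the fixed rear rail, at shaker x +85, y 0, z 110 mm (rail top 130 mm). Jars stand on the platform in one row along it; a jar touching it has its centre at shaker x +60 mm. Four fit side by side between the side rails (224 mm clear)
- stop (a point): front face of the stop post at the shaker's front right corner, at shaker x -118, y -85 mm (18 mm wide, 160 mm high); the shut door lies 2 mm in front of it. At the front left corner the hinge post (174 mm high, front face at shaker x -105 mm) carries two brackets with the hinge pins
- pin_low (a point): seat of the lower hinge pin: centre of its foot on the lower bracket's top face, at shaker x -125, y +118, z 80 mm. Pin upright, 10 mm thick, 24 mm tall, its upper 10 mm tapering to 3 mm. The bracket is 22 mm wide (y), 8 mm thick and reaches 12 mm in front of the pin's axis
- pin_high (a point): seat of the upper hinge pin, like the lower one and straight above it, z 170 mm. The lower knuckle cannot pass the upper bracket from above: bring the door in level from the front (shaker -x), raised 28 to 50 mm, so that the lower knuckle enters between the brackets, then lower it
- bar (a joint): position (m) of the steel retaining bar, sliding along shaker x; 0 = open (front), growing towards the rear rail; starts at 0.05 to 0.07, end 0.086. It just touches jars that stand against the rear rail at 0.080. Stays where left; takes about 8 N to slide, up to 8 N more with jars (at any clamp angle: the lock itself is not modelled). Push its face with a finger tip
- bar_face (a point): middle of the bar's jar-side face, z 113 mm, shaker x = -45 mm + bar value, y 0. The bar is 12 mm thick (its front face is 12 mm towards -x of this point), spans shaker y -108 to +108 mm and z 96 to 130 mm
- clamp (a joint): angle (rad) of the clamp knob: 0 to 1.571, growing as it turns clockwise seen from above; starts at 1.45 to 1.571: locked. 0 is its other stop, a quarter turn counterclockwise: free. Needs about 0.06 N m and stays where left
- clamp_grip (a point): on the black clamp knob's axis at the height to grip, z 155 mm. The knob stands on an ear at the right end of the bar and travels with it (shaker x = -82 mm + bar value, y -160 mm). Its grip is an upright bar 46 mm long, 14 mm wide, z 130 to 162 mm, over a disc 48 mm across (top z 132 mm). At angle 0 the grip lies along shaker x; this point turns with it
- door: guard door, loose, 0.4 kg: flat aluminium frame with clear window, 200 mm wide (y), 130 high (z), 10 thick (x). Origin: centre of the underside. Two upright hinge tubes (knuckles, 20 mm high, 19 across, bore 12.6) at its +y edge, axis y +113 mm. Grip it at the middle of the top edge. Hung and shut, its axes parallel the shaker's, origin at shaker x -125, y +5, z +65 mm
- knuckle_low (a point): centre of the lower knuckle's lower mouth, 15 mm above the panel's underside; rests on pin_low's seat when hung
- knuckle_high (a point): centre of the upper knuckle's lower mouth, 105 mm above the panel's underside; rests on pin_high's seat when hung
- door_stand: grey stand, fixed, 100 x 160 mm, two rails along its y leave a 14 mm slot between them, slot floor 10 mm and rail tops 38 mm above the table; the door starts upright in the slot, axes parallel to the stand's, top edge 140 mm above the table. Origin: centre of its underside
- jar1: amber glass jar, paper label, white screw cap: body 50 mm across and 50 mm high, cap 40 mm across from 52 to 80 mm above the underside; about 0.25 kg; round. Origin: centre of its underside, z up. Absent (None from the start) in some runs
- jar2: amber glass jar, paper label, white screw cap: body 50 mm across and 50 mm high, cap 40 mm across from 52 to 80 mm above the underside; about 0.25 kg; round. Origin: centre of its underside, z up. Absent (None from the start) in some runs
- jar3: amber glass jar, paper label, white screw cap: body 50 mm across and 50 mm high, cap 40 mm across from 52 to 80 mm above the underside; about 0.25 kg; round. Origin: centre of its underside, z up. Absent (None from the start) in some runs
- jar4: amber glass jar, paper label, white screw cap: body 50 mm across and 50 mm high, cap 40 mm across from 52 to 80 mm above the underside; about 0.25 kg; round. Origin: centre of its underside, z up. Absent (None from the start) in some runs
- slide_box: grey slide box 55 x 45 x 30 mm, not part of the job; origin under its centre
- beaker: empty low glass beaker, 58 mm across, 50 mm high, not part of the job; origin under its centre
- dish: covered dish, 62 mm across, 22 mm high, not part of the job; origin under its centre
- reagent: grey bottle, 66 mm across, 150 mm high, not part of the job; origin under its centre
There are look-alikes about, which are no part of the job. What is shaped like the jar4 but pink or red is not meant.

How it is judged:
On the way, in this order (a step that is already met when the one before it is completed fails the run):
1. the clamp knob is turned back to free, before the bar is moved (value of joint clamp below 0.32 rad and value of joint bar above 0.035 m), for 0.2 s.
2. the bar is drawn right back to the front (value of joint clamp below 0.32 rad and value of joint bar below 0.015 m), for 0.2 s.
3. every jar stands upright and at rest on the platform, between bar and rear rail (z of jar1 in the frame of shaker between 0.085 and 0.095 m and y of jar1 in the frame of shaker between -0.095 and 0.095 m and angle between each of jar1, jar2, jar3, jar4's own z axis and vertical below 0.12 rad and x of jar1 in the frame of shaker between 0 and 0.066 m and linear speed of each of jar1, jar2, jar3, jar4 below 0.03 m/s and z of jar2 in the frame of shaker between 0.085 and 0.095 m and y of jar2 in the frame of shaker between -0.095 and 0.095 m and x of jar2 in the frame of shaker between 0 and 0.066 m and z of jar3 in the frame of shaker between 0.085 and 0.095 m and y of jar3 in the frame of shaker between -0.095 and 0.095 m and x of jar3 in the frame of shaker between 0 and 0.066 m and z of jar4 in the frame of shaker between 0.085 and 0.095 m and y of jar4 in the frame of shaker between -0.095 and 0.095 m and x of jar4 in the frame of shaker between 0 and 0.066 m), for 0.2 s.
4. the bar holds the jars snug against the rear rail (z of jar1 in the frame of shaker between 0.085 and 0.095 m and y of jar1 in the frame of shaker between -0.095 and 0.095 m and angle between each of jar1, jar2, jar3, jar4's own z axis and vertical below 0.12 rad and x of jar1 in the frame of shaker between 0.052 and 0.066 m and z of jar2 in the frame of shaker between 0.085 and 0.095 m and y of jar2 in the frame of shaker between -0.095 and 0.095 m and x of jar2 in the frame of shaker between 0.052 and 0.066 m and z of jar3 in the frame of shaker between 0.085 and 0.095 m and y of jar3 in the frame of shaker between -0.095 and 0.095 m and x of jar3 in the frame of shaker between 0.052 and 0.066 m and z of jar4 in the frame of shaker between 0.085 and 0.095 m and y of jar4 in the frame of shaker between -0.095 and 0.095 m and x of jar4 in the frame of shaker between 0.052 and 0.066 m and value of joint bar above 0.076 m), for 0.2 s.
5. the clamp knob is turned to its stop, the bar still snug (value of joint bar above 0.076 m and value of joint clamp above 1.25 rad), for 0.2 s.
6. both door knuckles are fully down on their pins (horizontal distance between knuckle_low and pin_low below 0.005 m and z of knuckle_low in the frame of pin_low between -0.004 and 0.005 m and horizontal distance between knuckle_high and pin_high below 0.005 m and z of knuckle_high in the frame of pin_high between -0.004 and 0.005 m), for 0.2 s.
At the end, for the whole second after the job is handed in: All jars upright on the platform, within 8 mm of touching the rear rail; bar joint above 0.076 (within 4 mm of contact); clamp above 1.25 rad; both knuckles within 5 mm of their pin seats sideways and in height; door parallel to the shaker front within 0.09 rad and at rest (all of step 5 and all of step 6 and z of jar1 in the frame of shaker between 0.085 and 0.095 m and y of jar1 in the frame of shaker between -0.095 and 0.095 m and angle between each of jar1, jar2, jar3, jar4's own z axis and vertical below 0.12 rad and x of jar1 in the frame of shaker between 0.052 and 0.066 m and z of jar2 in the frame of shaker between 0.085 and 0.095 m and y of jar2 in the frame of shaker between -0.095 and 0.095 m and x of jar2 in the frame of shaker between 0.052 and 0.066 m and z of jar3 in the frame of shaker between 0.085 and 0.095 m and y of jar3 in the frame of shaker between -0.095 and 0.095 m and x of jar3 in the frame of shaker between 0.052 and 0.066 m and z of jar4 in the frame of shaker between 0.085 and 0.095 m and y of jar4 in the frame of shaker between -0.095 and 0.095 m and x of jar4 in the frame of shaker between 0.052 and 0.066 m and angle between the x axis of door and the x axis of shaker, either way round below 0.09 rad and y of door in the frame of shaker below 0.05 m and linear speed of door below 0.03 m/s).
It fails at once if a thing that is not part of the job is moved more than 6 cm or knocked over (distance of any of slide_box, beaker, dish, reagent from where it was at the start of the episode above 0.06 m or angle between any of slide_box, beaker, dish, reagent's own z axis and vertical above 0.6 rad).
Of jar1, jar2, jar3, jar4 only 2 to 4 are there at a start; the rules pass over those that are not, and their reading is None.
At some moment in a run one of jar1, jar2, jar3, jar4 may be knocked a few centimetres aside while the robot is not near it.
It also fails if it takes over 210 s, if anything falls off the work surface, if the arm or the gripper's body presses on something with over 40 N, if the wrist force passes 120 N, or if a joint passes its speed limit or range.

## Robot

A 7-joint arm with a two-finger parallel gripper is mounted at the origin on the work surface. World frame = base frame: x ahead of the robot, y to its left, z up, the work surface at z = 0. Lengths are in m, angles in rad, forces in N, time in s.
With the tool pointing down it reaches from about 0.4 to 0.85 m from the base axis. Payload 4.5 kg.
Tool frame: the origin (TCP) lies midway between the tips of the shut fingers; the grasp point (between the pads) lies 19 mm behind it; z points along the fingers, y is the line along which they close (so a half turn about z gives the same grasp; the last joint's range is limited). The gripper opens to 88 mm and grips with 3 to 60 N. Pads are 18 mm wide; open, the fingers measure 123 mm over their backs; the gripper's body (75 mm by 187 mm) begins 45 mm behind the grasp point.
Start: joints at [1.225, 0.689, -0.195, 1.565, 0.157, 0.902, -0.215], TCP at [0.232, -0.58, 0.239] pointing down, gripper open.
Joint ranges: [-3.01, 3.01], [-0.46, 2.08], [-1.47, 1.51], [0.13, 2.56], [-1, 4.14], [0.04, 2.09], [-2.66, 2.66]. Speed limits (rad/s): [2.57, 2.57, 3.14, 3.14, 3.14, 3.14, 3.14].

## Interface

Orientations are given as a unit quaternion [x, y, z, w].
In Python, from plant import r gives the robot as it stands. The module is installed in compiled form; this text tells all that it offers.
- The arm moves only by the tool step_arm, never from a script. Its argument "series" is a list of rows, each a list of 7 numbers: the shift along the world's x, y, z in mm, then the turn, a rotation vector about the world's x, y, z in rad, then the closure, from 0 (fully open) to 1 (shut). A call has 1 to 20 rows; each row shifts and turns the commanded pose from where the row before left it; what a row does not reach is not made up. A row lasts 1/10 s, in which the tool goes at most 50 mm and 8.59 degrees, less where a joint would pass 70% of its speed; a pose out of reach is approached as far as the arm can. A call is refused whole if a number of a shift passes 50 or a number of a turn 0.15, either way. A call with a gripper value outside its range is refused whole. The fingers move at their own pace and stop on an object; "force" is the grip in N (left out, the last holds). Time passes only in rows, so rows that do not move let the fingers close. It gives the time, the measured TCP pose, the force, the opening and the grip force at its end, in the units of the state.
- r.get_state(): the state, without advancing time (a new reading comes with each control period).
- r.snapshot(name): name is "side" or "top" or "wrist"; returns (picture, depth): 480x640x3 uint8, blue, green, red; 480x640 float32, m along the optical axis (not along the pixel's ray), 0 where there is no reading.
- r.get_calibration(name): a dict with "intrinsics" (3x3 intrinsics, pixels), "pose" (4x4, takes a point from camera to world coordinates). Camera axes: x right, y up, looking along -z (the intrinsics and any distortion apply to the point x, -y, -z); pixel columns grow to the right and rows downward; lengths in m; the calibration is good to about 2 mm. A picture is of the moment at which its call begins: read the wrist's pose just before it. get_calibration takes no time and is no camera call; for the wrist camera it gives the pose at the moment of the call.
- r.finish_job(): hands the job in; it is judged then, once.
The state is a dict: "clock": time; "q": joint angles; "qd": joint speeds; "joint_torque": joint torques, N m; "tool_pos": TCP position; "eef_rot": TCP orientation; "contact_force": force on the tool from outside, world axes, zero at the start; "moment": the same for the moment, N m; "opening": opening from 0.0 (shut) to 1.0 (fully open); "finger_force": force on a finger pad.
Only numpy, scipy, OpenCV 4.12 (cv2) and the standard library are available. Lean on these libraries where they do the work, as an engineer would, in place of code of your own. Each camera call takes 0.05 s, during which the arm holds its last target. There are 200 camera calls.

## Working session

There is one attempt and no reset: what is moved stays moved. The work goes in short steps, Python scripts to look and compute and a tool call to move; the robot and the scene stay as the last step left them, time stands still between calls to the robot, and variables do not carry over. Pictures are saved under pics/ and viewed, at most 14 in all, crops included, and the job is handed in when it is done.

Besides the shell and the picture viewer there is one more tool, called in YAML: its name, and indented under it one key for each argument. step_arm: Moves the arm, as the interface text tells. Its arguments: {"type":"object","properties":{"series":{"type":"array"},"force":{"type":"number"}},"required":["series"]}

```bash
mkdir -p pics; cat > h.py <<'E'
from plant import r
import numpy as np, cv2
from scipy.spatial.transform import Rotation as R
np.set_printoptions(precision=4,suppress=True)
def snap(n,save=None):
    c=r.get_calibration(n); im,d=r.snapshot(n)
    if save: cv2.imwrite('pics/%s.png'%save,im); np.savez('pics/%s.npz'%save,d=d,K=c['intrinsics'],T=c['pose'])
    return im,d,np.array(c['intrinsics']),np.array(c['pose'])
def load(s):
    z=np.load('pics/%s.npz'%s); return cv2.imread('pics/%s.png'%s),z['d'],z['K'],z['T']
def cloud(d,K,T):
    v,u=np.mgrid[:d.shape[0],:d.shape[1]]
    P=np.stack([(u-K[0,2])/K[0,0]*d,-(v-K[1,2])/K[1,1]*d,-d],-1)
    W=P@T[:3,:3].T+T[:3,3]; W[d<=0]=np.nan; return W
def ray(u,v,z,K,T):
    p=T[:3,:3]@np.array([(u-K[0,2])/K[0,0],-(v-K[1,2])/K[1,1],-1]); o=T[:3,3]
    return o+p*(z-o[2])/p[2]
E
python3 - <<'E'
from h import *
for n in('top','side'):
    im,d,K,T=snap(n,n+'0'); print(n,K,T,r.get_calibration(n).keys(),(d>0).mean())
print(r.get_state())
E
```

```text
top [[490.9739   0.     316.3077]
 [  0.     490.9739 238.1456]
 [  0.       0.       1.    ]] [[ 0.0257  0.9933 -0.1128  0.3828]
 [-0.9996  0.0244 -0.013   0.0215]
 [-0.0102  0.1131  0.9935  1.3245]
 [ 0.      0.      0.      1.    ]] dict_keys(['intrinsics', 'pose']) 0.9960774739583333
side [[499.5767   0.     313.9324]
 [  0.     499.5767 242.9999]
 [  0.       0.       1.    ]] [[-0.9381  0.2544 -0.235   0.291 ]
 [-0.3463 -0.696   0.629   0.6727]
 [-0.0035  0.6715  0.741   0.9065]
 [ 0.      0.      0.      1.    ]] dict_keys(['intrinsics', 'pose']) 0.9960091145833333
{'clock': 0.1, 'q': array([ 1.2248,  0.6899, -0.1945,  1.5662,  0.1573,  0.9025, -0.2151]), 'qd': array([ 0.0003, -0.0008, -0.    , -0.0015,  0.0008, -0.0011, -0.0006]), 'joint_torque': array([ -0.0031, -52.8499,  -1.2716, -15.3838,  -0.0526,   0.0019,
         0.0001]), 'tool_pos': array([ 0.2315, -0.58  ,  0.238 ]), 'eef_rot': array([ 0.982 ,  0.1888, -0.0002, -0.0008]), 'contact_force': array([ 0.1054, -0.0246, -0.2111]), 'moment': array([-0.0352,  0.0223, -0.037 ]), 'finger_force': 0.0, 'opening': 0.9968735816138087}
```

View pics/top0.png

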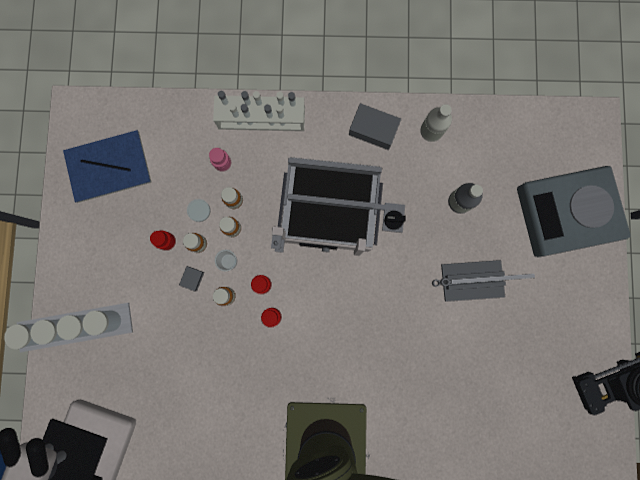

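View pics/side0.png

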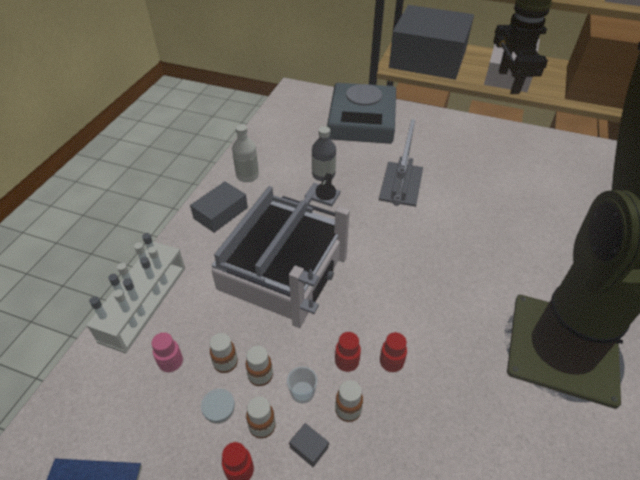

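Top view: there are four amber jars with white caps, at (231,197), (229,226), (194,242) and (223,296). The look-alikes are red at (162,240), (261,284), (271,317) and pink at (220,159). The beaker is at (227,260), the dish at (199,210), the slide box at (191,279), the shaker around (330,205) with its knob at (394,219), and the door stand at (473,281). Side view: the same four amber bodies are at (222,352), (259,365), (260,416) and (349,400).

```bash
python3 - <<'E'
from h import *
im,d,K,T=load('top0'); W=cloud(d,K,T)
print('table z',np.nanmedian(W[350:390,180:280,2]),np.nanstd(W[350:390,180:280,2]))
for (u,v) in [(231,193),(229,222),(194,239),(223,293),(220,155),(162,238),(261,283),(271,316),(227,260),(199,210),(191,279),(466,197),(437,123)]:
    s=W[v-18:v+19,u-18:u+19].reshape(-1,3); s=s[~np.isnan(s[:,2])]
    t=s[s[:,2]>.012]; zt=np.percentile(t[:,2],97) if len(t) else 0
    p=s[s[:,2]>zt-.008]; print((u,v),'top',zt,'c',(p[:,:2].max(0)+p[:,:2].min(0))/2,p[:,:2].mean(0),len(p))
# shaker
sub=W[140:270,260:420].reshape(-1,3)
for lo,hi in((.08,.095),(.097,.112),(.124,.136),(.15,.165),(.168,.18)):
    p=sub[(sub[:,2]>lo)&(sub[:,2]<hi)]; 
    print(lo,len(p),p.min(0),p.max(0),p.mean(0)) if len(p) else None
v=(W[...,2]>.124)&(W[...,2]<.136); v[:140]=0;v[270:]=0;v[:,:260]=0;v[:,420:]=0
n,l,st,c=cv2.connectedComponentsWithStats(v.astype('uint8'))
for i in range(1,n):
    if st[i,4]>15:
        p=W[l==i]; r_=cv2.minAreaRect((p[:,:2]*1000).astype('float32')); print(st[i],r_,p.mean(0))
for lo,hi in((.145,.165),(.166,.185)):
    v=(W[...,2]>lo)&(W[...,2]<hi); v[:140]=0;v[270:]=0;v[:,:260]=0;v[:,420:]=0
    n,l,st,c=cv2.connectedComponentsWithStats(v.astype('uint8'))
    for i in range(1,n):
        if st[i,4]>5: p=W[l==i]; print(lo,st[i],p.mean(0))
# door
m=(W[...,2]>.125)&(W[...,2]<.16); m[:250]=0;m[310:]=0;m[:,:425]=0;m[:,545:]=0
p=W[m]; print('door',len(p),cv2.minAreaRect((p[:,:2]*1000).astype('float32')),p.mean(0))
m=(W[...,2]>.03)&(W[...,2]<.046); m[:250]=0;m[310:]=0;m[:,:425]=0;m[:,545:]=0
p=W[m]; print('stand',len(p),cv2.minAreaRect((p[:,:2]*1000).astype('float32')))
E
```

```text
table z -0.0006542140601750734 0.002736312786657924
(231, 193) top 0.08349378023770355 c [0.6328 0.2674] [0.6319 0.2674] 174
(229, 222) top 0.0834401141468709 c [0.555  0.2694] [0.5548 0.2689] 175
(194, 239) top 0.08311493485804412 c [0.5104 0.3602] [0.5098 0.3598] 175
(223, 293) top 0.08335388120665245 c [0.3712 0.276 ] [0.3707 0.2764] 182
(220, 155) top 0.0829341969027951 c [0.7367 0.3056] [0.7362 0.3045] 173
(162, 238) top 0.08312211786835397 c [0.5148 0.4455] [0.5142 0.445 ] 180
(261, 283) top 0.08294426387598862 c [0.4041 0.181 ] [0.4041 0.181 ] 184
(271, 316) top 0.0831816613521575 c [0.3198 0.1514] [0.3194 0.1513] 182
(227, 260) top 0.05320509717881299 c [0.4633 0.2735] [0.4647 0.2743] 96
(199, 210) top 0.026773870064879943 c [0.5993 0.3592] [0.5988 0.3596] 350
(191, 279) top 0.03421453011905476 c [0.4147 0.3682] [0.415  0.3681] 320
(466, 197) top 0.15088789035943978 c [ 0.6419 -0.3488] [ 0.642  -0.3481] 128
(437, 123) top 0.16055410986431884 c [ 0.8402 -0.2722] [ 0.8392 -0.2716] 113
0.08 5828 [ 0.4864 -0.1241  0.08  ] [0.7315 0.1422 0.095 ] [0.6056 0.0051 0.0894]
0.097 810 [ 
[... 683 characters left out ...]
(11.04794692993164, 40.600669860839844), 2.9865918159484863) [ 0.5849 -0.1526  0.1314]
[385 221  19   9 106] ((554.2401123046875, -151.54095458984375), (44.80635452270508, 17.629478454589844), 87.30046844482422) [ 0.5551 -0.1511  0.1304]
0.145 [386 215  20   7 128] [ 0.5679 -0.1507  0.1596]
0.145 [282 231   2   6   7] [0.5239 0.1174 0.1558]
0.145 [358 239   8  13  94] [ 0.5023 -0.0712  0.1583]
0.166 [271 227  13  22 204] [0.5144 0.1306 0.1714]
door 391 ((431.61492919921875, -377.33135986328125), (19.10855484008789, 221.8302001953125), 6.8907270431518555) [ 0.4293 -0.3775  0.1382]
stand 582 ((439.90301513671875, -414.71575927734375), (65.31156921386719, 295.8958740234375), 17.295379638671875)
```

step_arm:
  series:
    - [29,40,18,0,0,0.1,0]
    - [29,40,18,0,0,0.1,0]
    - [29,40,18,0,0,0.1,0]
    - [29,40,18,0,0,0.1,0]
    - [29,40,18,0,0,0.1,0]
    - [29,40,18,0,0,0.1,0]
    - [29,40,18,0,0,0.1,0]
    - [29,40,18,0,0,0.1,0]
    - [29,40,18,0,0,0.1,0]
    - [29,40,18,0,0,0.1,0]
    - [29,40,18,0,0,0.1,0]
    - [0,0,0,0,0,0,0]
    - [0,0,0,0,0,0,0]
  force: 30

```text
clock: 1.4
tool_pos: [0.5354, -0.161, 0.4268]
eef_rot: [0.738, 0.675, -0.0, -0.0]
contact_force: [0.1, -1.3, -0.5]
opening: 0.999
finger_force: 0.0
```

```bash
python3 - <<'E'
from h import *
im,d,K,T=snap('wrist','w1'); print(K,T,(d>0).mean()); s=r.get_state(); print(s['tool_pos'],s['eef_rot'],s['q'])
E
```

```text
[[365.9741   0.     316.7606]
 [  0.     365.9741 236.0613]
 [  0.       0.       1.    ]] [[ 0.9961  0.0833  0.0287  0.5437]
 [-0.0881  0.9457  0.3128 -0.0793]
 [-0.0011 -0.3142  0.9494  0.572 ]
 [ 0.      0.      0.      1.    ]] 0.9961263020833333
[ 0.5345 -0.1627  0.4263] [ 0.7388  0.6739 -0.0009 -0.0003] [ 0.5476  0.4607 -0.5593  1.4533  0.2482  1.2998 -0.1234]
```

View pics/w1.png

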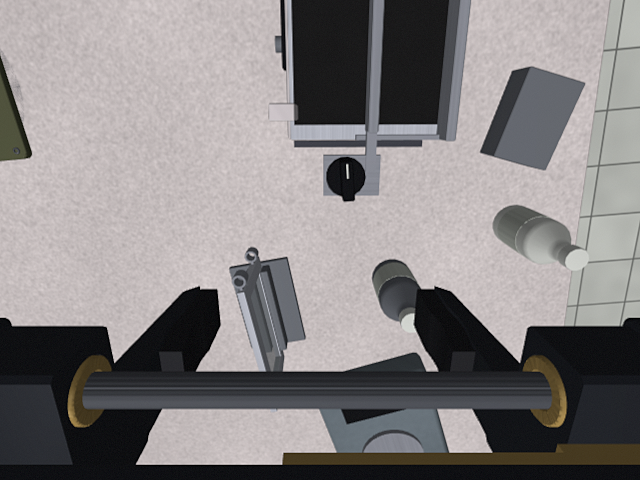

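The wrist view shows the clamp knob at (346,178) with its grip pointing along the image's vertical. The bar is at (374,90), the stop post at (283,112), and the door in its stand has its knuckles at (251,254) and (240,281). Next I measure these from this view.

```bash
python3 - <<'E'
from h import *
im,d,K,T=load('w1'); W=cloud(d,K,T)
def rect(m,n):
    nn,l,st,c=cv2.connectedComponentsWithStats(m.astype('uint8'))
    for i in range(1,nn):
        if st[i,4]>60:
            p=W[l==i]; print(n,st[i],cv2.minAreaRect((p[:,:2]*1000).astype('float32')),p.mean(0))
z=W[...,2]; B=np.zeros(z.shape,bool); B[:215,200:480]=1
rect(B&(z>.145)&(z<.17),'grip/stop')
rect(B&(z>.123)&(z<.136),'bar/rail')
D=np.zeros(z.shape,bool); D[235:395,215:312]=1
rect(D&(z>.128)&(z<.15),'door')
rect(D&(z>.03)&(z<.046),'stand')
E
```

```text
grip/stop [268 103  27  18 471] ((505.380615234375, -72.46251678466797), (17.2945556640625, 28.019229888916016), 84.88844299316406) [ 0.5058 -0.0725  0.1592]
grip/stop [340 160  15  42 540] ((571.3582763671875, -153.43858337402344), (46.225669860839844, 14.149347305297852), 89.54451751708984) [ 0.571  -0.1522  0.1605]
bar/rail [ 367    0   17  133 1492] ((612.1853637695312, -37.13677215576172), (134.02818298339844, 12.44658088684082), 85.19147491455078) [ 0.612  -0.0337  0.1291]
bar/rail [ 444    0   27  141 1703] ((702.7057495117188, -49.58392333984375), (143.51747131347656, 13.192201614379883), 85.12753295898438) [ 0.7021 -0.0456  0.1287]
bar/rail [326 157  40  40 733] ((571.0283813476562, -152.2061767578125), (47.38173294067383, 45.20134353637695), 7.984532833099365) [ 0.5701 -0.1519  0.1312]
door [232 274  36  98 935] ((426.8482971191406, -344.6968078613281), (18.383527755737305, 153.62969970703125), 3.912799119949341) [ 0.4294 -0.3397  0.137 ]
stand [ 245  248   42  121 1138] ((441.3069152832031, -377.5099792480469), (25.290016174316406, 222.58322143554688), 9.045083045959473) [ 0.4394 -0.3681  0.0372]
```

step_arm:
  series:
    - [7,2,-40,0,0,0.04,0.4]
    - [6,2,-40,0,0,0.04,0.4]
    - [6,2,-40,0,0,0,0.4]
    - [6,2,-40,0,0,0,0.4]
    - [6,2,-40,0,0,0,0.4]
    - [6,0,-30,0,0,0,0.4]
    - [0,0,0,0,0,0,0.4]
    - [0,0,0,0,0,0,0.4]

```text
clock: 2.25
tool_pos: [0.5712, -0.1535, 0.197]
eef_rot: [0.712, 0.702, -0.001, -0.0]
contact_force: [0.8, -0.9, 0.7]
opening: 0.602
finger_force: 0.0
```

```bash
cat >> h.py <<'E'
O=np.array([.6160,.0040]); YAW=-.0848
def s2w(x,y): c,s=np.cos(YAW),np.sin(YAW); return O+np.array([c*x-s*y,s*x+c*y])
def w2s(p): c,s=np.cos(YAW),np.sin(YAW); q=np.asarray(p)[...,:2]-O; return np.stack([c*q[...,0]+s*q[...,1],-s*q[...,0]+c*q[...,1]],-1)
def st():
    s=r.get_state(); M=R.from_quat(s['eef_rot']).as_matrix()
    print('t',round(s['clock'],2),'tcp',s['tool_pos']*1000,'yaw(y)',np.degrees(np.arctan2(M[1,1],M[0,1])),'tilt',M[:,2],'F',s['contact_force'],'op',round(s['opening']*88,1),'ff',s['finger_force'],'q',s['q'],'shk',w2s(s['tool_pos'])*1000)
E
python3 -c "
from h import *
st()
im,d,K,T=snap('wrist','w2'); W=cloud(d,K,T); z=W[...,2]
m=(z>.15)&(z<.168)
n,l,s,c=cv2.connectedComponentsWithStats(m.astype('uint8'))
for i in range(1,n):
  if s[i,4]>100: p=W[l==i]; print(s[i],cv2.minAreaRect((p[:,:2]*1000).astype('float32')),p.mean(0))
"
```

```text
t 2.25 tcp [ 571.2    -153.5487  196.9924] yaw(y) -0.7611357722727053 tilt [-0.0015 -0.0005 -1.    ] F [ 0.8038 -0.8733  0.6635] op 53.0 ff 0.0 q [ 0.4595  0.7296 -0.4837  1.7027  0.4385  0.8205 -0.237 ] shk [ -31.2949 -160.7771]
[ 147   98   65   43 2416] ((506.07916259765625, -72.72550201416016), (18.03525161743164, 28.32377052307129), 85.13855743408203) [ 0.5072 -0.0726  0.1588]
[ 303  228   27   84 2137] ((571.7354125976562, -153.2322235107422), (46.276859283447266, 14.027989387512207), 89.66203308105469) [ 0.5718 -0.1506  0.1607]
```

step_arm:
  series:
    - [0.5,0,-30,0,0,0,0.4]
    - [0,0,-30,0,0,0,0.4]
    - [0,0,0,0,0,0,1]
    - [0,0,0,0,0,0,1]
    - [0,0,0,0,0,0,1]
    - [0,0,0,0,0,0,1]
    - [0,0,0,0,0,0,1]

```text
clock: 3.0
tool_pos: [0.5718, -0.1523, 0.1382]
eef_rot: [0.711, 0.703, -0.001, -0.0]
contact_force: [-6.5, 0.3, 5.3]
opening: 0.17
finger_force: 3.3
```

step_arm:
  series:
    - [0,0,0,0,0,0.1,1]
    - [0,0,0,0,0,0.1,1]
    - [0,0,0,0,0,0.1,1]
    - [0,0,0,0,0,0.1,1]
    - [0,0,0,0,0,0.1,1]
    - [0,0,0,0,0,0.1,1]
    - [0,0,0,0,0,0.1,1]
    - [0,0,0,0,0,0.1,1]
    - [0,0,0,0,0,0.1,1]
    - [0,0,0,0,0,0.1,1]
    - [0,0,0,0,0,0.1,1]
    - [0,0,0,0,0,0.1,1]
    - [0,0,0,0,0,0.1,1]
    - [0,0,0,0,0,0.1,1]
    - [0,0,0,0,0,0.08,1]
    - [0,0,0,0,0,0,1]
    - [0,0,0,0,0,0,1]

```text
clock: 4.7
tool_pos: [0.5702, -0.1533, 0.138]
eef_rot: [0.051, 0.999, -0.002, -0.002]
contact_force: [-8.3, -1.6, 11.0]
opening: 0.153
finger_force: 30.0
```

```bash
python3 -c "
from h import *
st(); print(r.get_state()['moment'])"
```

```text
t 4.7 tcp [ 570.1692 -153.2743  138.029 ] yaw(y) 84.1340542461493 tilt [-0.0045 -0.0029 -1.    ] F [-8.3154 -1.6107 10.9584] op 13.5 ff 30.001602480188012 q [ 0.6265  0.9006 -0.8221  1.7397  0.8324  0.8943  0.9   ] shk [ -32.3452 -160.591 ]
[-0.1945  1.4241  0.0802]
```

step_arm:
  series:
    - [-8,0.7,0,0,0,0,1]
    - [-8,0.7,0,0,0,0,1]
    - [-8,0.7,0,0,0,0,1]
    - [-8,0.7,0,0,0,0,1]
    - [-8,0.7,0,0,0,0,1]
    - [-6,0.5,0,0,0,0,1]
    - [-4,0.3,0,0,0,0,1]
    - [0,0,0,0,0,0,1]
    - [0,0,0,0,0,0,1]
  force: 40

```text
clock: 5.6
tool_pos: [0.5259, -0.1495, 0.1381]
eef_rot: [0.052, 0.999, -0.001, 0.003]
contact_force: [6.0, -3.3, -1.3]
opening: 0.154
finger_force: 40.0
```

```bash
python3 -c "
from h import *
st()
im,d,K,T=snap('wrist'); W=cloud(d,K,T)
z=W[...,2];S=w2s(W)
im,d,K,T=snap('top','top1'); W=cloud(d,K,T)
z=W[...,2];S=w2s(W)
for lab,m in (('bar',(z>.122)&(z<.137)&(abs(S[...,1]-.02)<.07)&(S[...,0]<.07)&(S[...,0]>-.1)),('rail',(z>.122)&(z<.137)&(abs(S[...,1])<.09)&(S[...,0]>.07)&(S[...,0]<.13))):
  p=S[m]; print(lab,m.sum(),p.mean(0),p.min(0),p.max(0))
"
```

```text
t 5.6 tcp [ 525.8744 -149.4914  138.1087] yaw(y) 84.07523564682971 tilt [ 0.0068 -0.002  -1.    ] F [ 5.9616 -3.3248 -1.3197] op 13.6 ff 39.99977990984917 q [ 0.6552  0.8513 -0.8134  1.8829  0.8699  0.7993  0.8278] shk [ -76.8013 -160.5734]
bar 290 [-0.0474  0.0204] [-0.0536 -0.0498] [-0.0404  0.0892]
rail 374 [0.0876 0.0002] [ 0.0813 -0.0898] [0.0948 0.0897]
```

step_arm:
  series:
    - [-3,0.2,0,0,0,0,1]
    - [-3,0.2,0,0,0,0,1]
    - [-2,0.2,0,0,0,0,1]
    - [0,0,0,0,0,0,1]
    - [0,0,0,0,0,0,1]

```text
clock: 6.2
tool_pos: [0.5192, -0.1489, 0.1381]
eef_rot: [0.052, 0.999, -0.001, 0.005]
contact_force: [9.2, -3.5, -4.1]
opening: 0.16
finger_force: 40.0
```

step_arm:
  series:
    - [0,0,0,0,0,0,0.5]
    - [0,0,0,0,0,0,0.5]
    - [0,0,10,0,0,0,0.5]
    - [0,0,40,0,0,0,0.5]
    - [0,0,40,0,0,0,0.4]
    - [0,0,40,0,0,0,0.35]

```text
clock: 6.8
tool_pos: [0.5139, -0.1466, 0.269]
eef_rot: [0.05, 0.999, 0.0, -0.0]
contact_force: [0.8, 0.3, 1.0]
opening: 0.641
finger_force: 0.0
```

step_arm:
  series:
    - [10,35,0,0,0,-0.12,0.35]
    - [10,35,0,0,0,-0.12,0.35]
    - [10,35,0,0,0,-0.12,0.35]
    - [10,35,0,0,0,-0.12,0.35]
    - [10,35,0,0,0,-0.12,0.35]
    - [10,35,0,0,0,-0.12,0.35]
    - [10,35,0,0,0,-0.12,0.35]
    - [10,35,0,0,0,-0.12,0.35]
    - [10,35,0,0,0,-0.12,0.35]
    - [10,35,0,0,0,-0.12,0.35]
    - [7,35,0,0,0,-0.12,0.35]
    - [7,35,0,0,0,-0.12,0.35]
    - [0,0,0,0,0,-0.11,0.35]
    - [0,0,0,0,0,0,0.35]
    - [0,0,0,0,0,0,0.35]

```text
clock: 8.3
tool_pos: [0.6283, 0.272, 0.2673]
eef_rot: [0.734, 0.679, -0.0, 0.0]
contact_force: [-0.0, -0.4, -0.1]
opening: 0.65
finger_force: 0.0
```

```bash
cat >> h.py <<'E'
def jars(W,im,v=0):
    """white cap tops: bright, low saturation, 70-95 mm high"""
    hsv=cv2.cvtColor(im,cv2.COLOR_BGR2HSV); z=W[...,2]; out=[]
    for zb in (0.,.09):
        m=(z>zb+.070)&(z<zb+.09)&(hsv[...,1]<70)&(hsv[...,2]>110)
        m=cv2.morphologyEx(m.astype('uint8'),cv2.MORPH_OPEN,np.ones((3,3)))
        n,l,s,c=cv2.connectedComponentsWithStats(m)
        for i in range(1,n):
            if s[i,4]<60: continue
            p=W[l==i]; zt=np.percentile(p[:,2],95); p=p[p[:,2]>zt-.005]
            (cx,cy),rad=cv2.minEnclosingCircle((p[:,:2]*1000).astype('float32'))
            if 16<rad<24: out.append((zb,s[i,0]+s[i,2]//2,s[i,1]+s[i,3]//2,round(cx,1),round(cy,1),round(rad,1),round(zt*1000,1)))
    return out
E
python3 -c "
from h import *
st()
im,d,K,T=snap('wrist','w3')
for j in jars(cloud(d,K,T),im): print(j)
im,d,K,T=snap('top','top2'); print('top')
for j in jars(cloud(d,K,T),im): print(j)
"
```

```text
t 8.3 tcp [628.3074 271.9826 267.266 ] yaw(y) -4.509845783007692 tilt [-0.0003 -0.0008 -1.    ] F [-0.0193 -0.4191 -0.1279] op 57.2 ff 0.0 q [-0.256   0.7743 -0.4574  1.3189  0.3494  1.1278 -0.8283] shk [-10.4346 268.062 ]
(0.0, np.int32(176), np.int32(119), 513.2, 359.6, 19.8, np.float64(80.7))
(0.0, np.int32(324), np.int32(211), 635.5, 267.3, 19.9, np.float64(80.4))
(0.0, np.int32(243), np.int32(216), 558.1, 268.7, 20.0, np.float64(80.5))
(0.0, np.int32(49), np.int32(223), 374.5, 276.3, 20.1, np.float64(80.6))
top
(0.0, np.int32(190), np.int32(241), 510.0, 360.0, 19.6, np.float64(83.3))
(0.0, np.int32(217), np.int32(297), 370.0, 281.8, 17.2, np.float64(83.5))
(0.09, np.int32(277), np.int32(233), 523.4, 129.0, 16.1, np.float64(175.8))
```

View pics/w3.png

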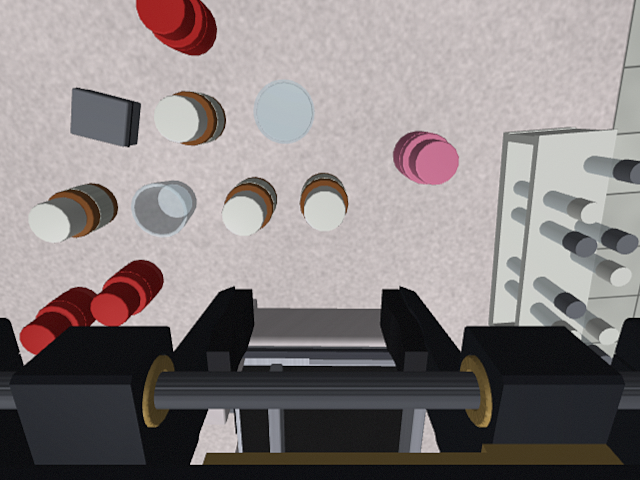

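The close view confirms the choice: the jar at (324,211) has a white cap and amber body, and the pink look-alike at (430,158) and the reds are elsewhere. I'm taking this one first.

step_arm:
  series:
    - [4,-3,-40,0,0,0,0.35]
    - [3,-2,-43,0,0,0,0.35]
    - [0,0,-43,0,0,0,0.35]
    - [0,0,-43,0,0,0,0.35]
    - [0,0,-38,0,0,0,0.35]
    - [0,0,-5,0,0,0,0.35]
    - [0,0,0,0,0,0,0.35]
    - [0,0,0,0,0,0,1]
    - [0,0,0,0,0,0,1]
    - [0,0,0,0,0,0,1]
    - [0,0,0,0,0,0,1]
    - [0,0,0,0,0,0,1]
  force: 20

```text
clock: 9.6
tool_pos: [0.6364, 0.2687, 0.0575]
eef_rot: [0.735, 0.678, 0.002, 0.0]
contact_force: [-2.6, -0.6, 7.0]
opening: 0.447
finger_force: 19.9
```

step_arm:
  series:
    - [0,0,20,0,0,0,1]
    - [0,0,45,0,0,0,1]
    - [0,0,45,0,0,0,1]
    - [0,0,45,0,0,0,1]
    - [0,0,45,0,0,0,1]
    - [3,-35,0,0,0,0,1]
    - [3,-35,0,0,0,0,1]
    - [3,-35,0,0,0,0,1]
    - [3,-35,0,0,0,0,1]
    - [3,-35,0,0,0,0,1]
    - [3,-35,0,0,0,0,1]
    - [3,-35,0,0,0,0,1]
    - [3,-35,0,0,0,0,1]
    - [2,-35,0,0,0,0,1]
    - [0,-33,0,0,0,0,1]
    - [0,0,0,0,0,0,1]
    - [0,0,0,0,0,0,1]

```text
clock: 11.3
tool_pos: [0.6612, -0.0813, 0.2551]
eef_rot: [0.736, 0.677, -0.0, 0.0]
contact_force: [-0.5, 0.7, -2.5]
opening: 0.447
finger_force: 20.0
```

```bash
python3 -c "
from h import *
st()"
```

```text
t 11.3 tcp [661.1741 -81.338  255.0634] yaw(y) -4.766578815535452 tilt [-0.0002 -0.0002 -1.    ] F [-0.5479  0.7126 -2.4657] op 39.3 ff 19.95473868213594 q [ 0.298   0.762  -0.488   1.3995  0.3775  1.0732 -0.339 ] shk [ 52.2398 -81.2052]
```

step_arm:
  series:
    - [0,0,-40,0,0,0,1]
    - [0,0,-40,0,0,0,1]
    - [0,0,-18,0,0,0,1]
    - [0,0,-5,0,0,0,1]
    - [0,0,-3,0,0,0,1]
    - [0,0,-2,0,0,0,1]
    - [0,0,0,0,0,0,1]
    - [0,0,0,0,0,0,0.4]
    - [0,0,0,0,0,0,0.4]
    - [0,0,0,0,0,0,0.4]

```text
clock: 12.3
tool_pos: [0.6622, -0.0802, 0.148]
eef_rot: [0.735, 0.678, 0.001, 0.001]
contact_force: [0.2, -0.0, 1.1]
opening: 0.592
finger_force: 0.0
```

step_arm:
  series:
    - [0,0,30,0,0,0,0.35]
    - [0,0,45,0,0,0,0.35]
    - [0,0,45,0,0,0,0.35]
    - [-10,35,0,0,0,0,0.35]
    - [-10,35,0,0,0,0,0.35]
    - [-10,35,0,0,0,0,0.35]
    - [-10,35,0,0,0,0,0.35]
    - [-10,35,0,0,0,0,0.35]
    - [-10,35,0,0,0,0,0.35]
    - [-10,35,0,0,0,0,0.35]
    - [-10,35,0,0,0,0,0.35]
    - [-10,35,0,0,0,0,0.35]
    - [-13,35,0,0,0,0,0.35]
    - [0,0,0,0,0,0,0.35]
    - [0,0,0,0,0,0,0.35]

```text
clock: 13.8
tool_pos: [0.5582, 0.2708, 0.2674]
eef_rot: [0.734, 0.679, 0.0, 0.0]
contact_force: [0.8, -0.2, 0.9]
opening: 0.651
finger_force: 0.0
```

```bash
cat > look.py <<'E'
from h import *
st()
im,d,K,T=snap('wrist','wl')
for j in jars(cloud(d,K,T),im): print(*j, 'shk',w2s(np.array(j[3:5])/1000)*1000)
im,d,K,T=snap('top','tl'); print('top')
for j in jars(cloud(d,K,T),im): print(*j, 'shk',w2s(np.array(j[3:5])/1000)*1000)
E
python3 look.py
```

```text
t 13.8 tcp [558.2413 270.7923 267.4186] yaw(y) -4.509194087916372 tilt [ 0.0007  0.0002 -1.    ] F [ 0.8441 -0.2392  0.9203] op 57.3 ff 0.0 q [-0.265   0.6802 -0.4766  1.5375  0.3484  1.0084 -0.9165] shk [-80.1481 260.9415]
0.0 256 111 513.0 359.7 19.9 80.6 shk [-132.7571  345.6979]
0.0 316 209 557.9 268.8 19.8 80.5 shk [-80.3194 258.9275]
0.0 121 216 373.9 275.7 20.3 80.6 shk [-264.2426  250.2182]
0.0 277 340 505.7 131.2 18.4 80.4 shk [-120.6773  117.4007]
0.09 288 414 523.2 121.4 18.0 174.0 shk [-102.4101  109.1181]
top
0.09 367 180 658.8 -79.9 19.5 172.2 shk [ 49.7524 -79.9734]
0.09 277 235 523.6 129.9 16.7 175.9 shk [-102.7315  117.6215]
```

step_arm:
  series:
    - [0,-2,-40,0,0,0,0.35]
    - [0,0,-43,0,0,0,0.35]
    - [0,0,-43,0,0,0,0.35]
    - [0,0,-43,0,0,0,0.35]
    - [0,0,-36,0,0,0,0.35]
    - [0,0,-5,0,0,0,0.35]
    - [0,0,0,0,0,0,0.35]
    - [0,0,0,0,0,0,1]
    - [0,0,0,0,0,0,1]
    - [0,0,0,0,0,0,1]
    - [0,0,0,0,0,0,1]
    - [0,0,0,0,0,0,1]
  force: 20

```text
clock: 15.1
tool_pos: [0.5591, 0.2686, 0.059]
eef_rot: [0.735, 0.678, 0.001, 0.0]
contact_force: [-2.3, -0.6, 7.1]
opening: 0.447
finger_force: 19.9
```

step_arm:
  series:
    - [0,0,20,0,0,0,1]
    - [0,0,45,0,0,0,1]
    - [0,0,45,0,0,0,1]
    - [0,0,45,0,0,0,1]
    - [0,0,45,0,0,0,1]
    - [11,-30,0,0,0,0,1]
    - [11,-30,0,0,0,0,1]
    - [11,-30,0,0,0,0,1]
    - [11,-30,0,0,0,0,1]
    - [11,-30,0,0,0,0,1]
    - [11,-30,0,0,0,0,1]
    - [11,-30,0,0,0,0,1]
    - [11,-30,0,0,0,0,1]
    - [11,-30,0,0,0,0,1]
    - [9,-28,0,0,0,0,1]
    - [0,0,0,0,0,0,1]
    - [0,0,0,0,0,0,1]

```text
clock: 16.8
tool_pos: [0.6662, -0.0311, 0.2569]
eef_rot: [0.736, 0.677, -0.0, -0.0]
contact_force: [1.1, 0.8, -2.2]
opening: 0.446
finger_force: 19.9
```

```bash
python3 -c "
from h import *
st()"
```

```text
t 16.8 tcp [666.1775 -31.0857 256.8797] yaw(y) -4.748730820204542 tilt [-0.0005 -0.     -1.    ] F [ 1.1107  0.7941 -2.2306] op 39.3 ff 19.91767455590889 q [ 0.2247  0.7624 -0.494   1.3941  0.3803  1.0803 -0.4159] shk [ 52.9689 -30.7097]
```

step_arm:
  series:
    - [-1,4,-40,0,0,0,1]
    - [0,0,-40,0,0,0,1]
    - [0,0,-18,0,0,0,1]
    - [0,0,-5,0,0,0,1]
    - [0,0,-3,0,0,0,1]
    - [0,0,-2,0,0,0,1]
    - [0,0,0,0,0,0,1]
    - [0,0,0,0,0,0,0.4]
    - [0,0,0,0,0,0,0.4]
    - [0,0,0,0,0,0,0.4]

```text
clock: 17.8
tool_pos: [0.6662, -0.0261, 0.15]
eef_rot: [0.735, 0.678, 0.001, 0.001]
contact_force: [-0.4, 0.4, 0.2]
opening: 0.598
finger_force: 0.0
```

step_arm:
  series:
    - [0,0,30,0,0,0,0.35]
    - [0,0,45,0,0,0,0.35]
    - [0,0,45,0,0,0,0.35]
    - [-14,36,0,0,0,0,0.35]
    - [-14,36,0,0,0,0,0.35]
    - [-14,36,0,0,0,0,0.35]
    - [-14,36,0,0,0,0,0.35]
    - [-14,36,0,0,0,0,0.35]
    - [-14,36,0,0,0,0,0.35]
    - [-14,36,0,0,0,0,0.35]
    - [-14,36,0,0,0,0,0.35]
    - [-14,36,0,0,0,0,0.35]
    - [-14,36,0,0,0,0,0.35]
    - [-12,27,0,0,0,0,0.35]
    - [0,0,0,0,0,0,0.35]
    - [0,0,0,0,0,0,0.35]

```text
clock: 19.4
tool_pos: [0.5135, 0.3612, 0.2693]
eef_rot: [0.735, 0.678, 0.0, 0.0]
contact_force: [-0.2, -1.0, 0.4]
opening: 0.646
finger_force: 0.0
```

```bash
python3 look.py
```

```text
t 19.4 tcp [513.4543 361.1783 269.3108] yaw(y) -4.5620035896353155 tilt [ 0.0008 -0.0001 -1.    ] F [-0.2024 -0.9742  0.39  ] op 56.8 ff 0.0 q [-0.4287  0.689  -0.4774  1.5114  0.3493  1.0261 -1.0746] shk [-132.4296  347.2093]
0.0 316 208 513.1 359.8 19.9 80.4 shk [-132.6659  345.806 ]
0.0 187 298 373.9 276.3 19.8 80.6 shk [-264.2934  250.816 ]
top
0.09 343 178 662.1 -23.7 19.7 172.4 shk [ 48.2805 -23.6959]
0.09 367 180 658.4 -79.5 19.4 172.7 shk [ 49.32   -79.6087]
0.09 277 235 520.7 130.2 19.1 176.0 shk [-105.6465  117.6748]
```

step_arm:
  series:
    - [0,-1,-40,0,0,0,0.35]
    - [0,0,-43,0,0,0,0.35]
    - [0,0,-43,0,0,0,0.35]
    - [0,0,-43,0,0,0,0.35]
    - [0,0,-38,0,0,0,0.35]
    - [0,0,-5,0,0,0,0.35]
    - [0,0,0,0,0,0,0.35]
    - [0,0,0,0,0,0,1]
    - [0,0,0,0,0,0,1]
    - [0,0,0,0,0,0,1]
    - [0,0,0,0,0,0,1]
    - [0,0,0,0,0,0,1]
  force: 20

```text
clock: 20.7
tool_pos: [0.5142, 0.3609, 0.0591]
eef_rot: [0.735, 0.678, 0.002, -0.0]
contact_force: [-2.0, -0.9, 7.7]
opening: 0.448
finger_force: 19.9
```

step_arm:
  series:
    - [0,0,20,0,0,0,1]
    - [0,0,45,0,0,0,1]
    - [0,0,45,0,0,0,1]
    - [0,0,45,0,0,0,1]
    - [0,0,45,0,0,0,1]
    - [14,-30,0,0,0,0,1]
    - [14,-30,0,0,0,0,1]
    - [14,-30,0,0,0,0,1]
    - [14,-30,0,0,0,0,1]
    - [14,-30,0,0,0,0,1]
    - [14,-30,0,0,0,0,1]
    - [14,-30,0,0,0,0,1]
    - [14,-30,0,0,0,0,1]
    - [14,-30,0,0,0,0,1]
    - [14,-30,0,0,0,0,1]
    - [14,-30,0,0,0,0,1]
    - [0,0,0,0,0,0,1]
    - [0,0,0,0,0,0,1]

```text
clock: 22.5
tool_pos: [0.6674, 0.0284, 0.2569]
eef_rot: [0.736, 0.677, -0.0, -0.0]
contact_force: [-0.7, 0.8, -2.4]
opening: 0.451
finger_force: 19.9
```

```bash
python3 -c "
from h import *
st()"
```

```text
t 22.5 tcp [667.3755  28.4459 256.8936] yaw(y) -4.770929166666555 tilt [-0.0004 -0.0004 -1.    ] F [-0.656   0.8245 -2.409 ] op 39.7 ff 19.920012855436653 q [ 0.1371  0.7648 -0.4989  1.3902  0.3845  1.0837 -0.5081] shk [49.1203 28.7095]
```

step_arm:
  series:
    - [2,0,-40,0,0,0,1]
    - [0,0,-40,0,0,0,1]
    - [0,0,-18,0,0,0,1]
    - [0,0,-5,0,0,0,1]
    - [0,0,-3,0,0,0,1]
    - [0,0,-2,0,0,0,1]
    - [0,0,0,0,0,0,1]
    - [0,0,0,0,0,0,0.4]
    - [0,0,0,0,0,0,0.4]
    - [0,0,0,0,0,0,0.4]

```text
clock: 23.5
tool_pos: [0.6702, 0.0299, 0.1499]
eef_rot: [0.735, 0.678, 0.001, 0.001]
contact_force: [0.3, 0.8, 0.6]
opening: 0.603
finger_force: 0.0
```

step_arm:
  series:
    - [0,0,30,0,0,0,0.35]
    - [0,0,45,0,0,0,0.35]
    - [0,0,45,0,0,0,0.35]
    - [-29,24,0,0,0,0,0.35]
    - [-29,24,0,0,0,0,0.35]
    - [-29,24,0,0,0,0,0.35]
    - [-29,24,0,0,0,0,0.35]
    - [-29,24,0,0,0,0,0.35]
    - [-29,24,0,0,0,0,0.35]
    - [-29,24,0,0,0,0,0.35]
    - [-29,24,0,0,0,0,0.35]
    - [-29,24,0,0,0,0,0.35]
    - [-29,24,0,0,0,0,0.35]
    - [-6,8,0,0,0,0,0.35]
    - [0,0,0,0,0,0,0.35]
    - [0,0,0,0,0,0,0.35]

```text
clock: 25.1
tool_pos: [0.3748, 0.277, 0.2691]
eef_rot: [0.736, 0.677, 0.0, 0.001]
contact_force: [0.4, -0.8, -0.4]
opening: 0.65
finger_force: 0.0
```

```bash
python3 look.py
```

```text
t 25.1 tcp [374.757  277.0482 269.1289] yaw(y) -4.725936980439788 tilt [ 0.0011 -0.0005 -1.    ] F [ 0.3668 -0.7641 -0.3986] op 57.2 ff 0.0 q [-0.3824  0.4754 -0.5288  1.9776  0.3382  0.7745 -1.1902] shk [-263.5028  251.6342]
0.0 315 207 373.8 276.4 19.8 80.4 shk [-264.4015  250.9072]
0.0 454 331 507.6 133.6 16.4 80.2 shk [-118.9874  119.953 ]
top
0.0 220 296 370.8 276.2 19.6 83.3 shk [-267.3738  250.4538]
0.09 321 176 665.6 30.5 19.5 172.2 shk [47.1773 30.6058]
0.09 343 178 662.7 -24.1 19.7 172.1 shk [ 48.9122 -24.0436]
0.09 367 180 658.7 -79.6 19.6 172.5 shk [ 49.6273 -79.683 ]
```

step_arm:
  series:
    - [-1,-1,-40,0,0,0,0.35]
    - [0,0,-43,0,0,0,0.35]
    - [0,0,-43,0,0,0,0.35]
    - [0,0,-43,0,0,0,0.35]
    - [0,0,-38,0,0,0,0.35]
    - [0,0,-5,0,0,0,0.35]
    - [0,0,0,0,0,0,0.35]
    - [0,0,0,0,0,0,1]
    - [0,0,0,0,0,0,1]
    - [0,0,0,0,0,0,1]
    - [0,0,0,0,0,0,1]
    - [0,0,0,0,0,0,1]
  force: 20

```text
clock: 26.4
tool_pos: [0.3735, 0.2773, 0.0585]
eef_rot: [0.735, 0.678, 0.002, 0.0]
contact_force: [-0.5, 0.6, 7.8]
opening: 0.447
finger_force: 20.0
```

step_arm:
  series:
    - [0,0,20,0,0,0,1]
    - [0,0,45,0,0,0,1]
    - [0,0,45,0,0,0,1]
    - [0,0,45,0,0,0,1]
    - [0,0,45,0,0,0,1]
    - [0,0,20,0,0,0,1]
    - [27,-17,0,0,0,0,1]
    - [27,-17,0,0,0,0,1]
    - [27,-17,0,0,0,0,1]
    - [27,-17,0,0,0,0,1]
    - [27,-17,0,0,0,0,1]
    - [27,-17,0,0,0,0,1]
    - [27,-17,0,0,0,0,1]
    - [27,-17,0,0,0,0,1]
    - [27,-17,0,0,0,0,1]
    - [27,-17,0,0,0,0,1]
    - [27,-17,0,0,0,0,1]
    - [3,-7,0,0,0,0,1]
    - [0,0,0,0,0,0,1]
    - [0,0,0,0,0,0,1]

```text
clock: 28.4
tool_pos: [0.6712, 0.0837, 0.2771]
eef_rot: [0.735, 0.678, -0.0, -0.001]
contact_force: [-0.3, 0.5, -1.8]
opening: 0.447
finger_force: 20.0
```

```bash
python3 -c "
from h import *
st()"
```

```text
t 28.4 tcp [671.2316  83.7061 277.1288] yaw(y) -4.565656594855392 tilt [-0.0014  0.0008 -1.    ] F [-0.26    0.4938 -1.8137] op 39.3 ff 19.996314458549023 q [ 0.0714  0.7661 -0.5436  1.332   0.4019  1.1534 -0.59  ] shk [48.2822 84.0977]
```

step_arm:
  series:
    - [3,0,-40,0,0,0,1]
    - [0,0,-40,0,0,0,1]
    - [0,0,-38,0,0,0,1]
    - [0,0,-5,0,0,0,1]
    - [0,0,-3,0,0,0,1]
    - [0,0,-2,0,0,0,1]
    - [0,0,0,0,0,0,1]
    - [0,0,0,0,0,0,0.4]
    - [0,0,0,0,0,0,0.4]
    - [0,0,0,0,0,0,0.4]

```text
clock: 29.4
tool_pos: [0.6762, 0.0829, 0.15]
eef_rot: [0.735, 0.678, 0.001, 0.0]
contact_force: [-0.5, 0.0, 0.0]
opening: 0.596
finger_force: 0.0
```

step_arm:
  series:
    - [0,0,30,0,0,0,0.35]
    - [0,0,45,0,0,0,0.35]
    - [0,0,45,0,0,0,0.35]
    - [-12,-18,0,0,0,0.12,0.35]
    - [-12,-18,0,0,0,0.12,0.35]
    - [-12,-18,0,0,0,0.12,0.35]
    - [-12,-18,0,0,0,0.12,0.35]
    - [-12,-18,0,0,0,0.12,0.35]
    - [-12,-18,0,0,0,0.12,0.35]
    - [-12,-18,0,0,0,0.12,0.35]
    - [-12,-18,0,0,0,0.12,0.35]
    - [-12,-18,0,0,0,0.12,0.35]
    - [-12,-18,0,0,0,0.12,0.35]
    - [-12,-18,0,0,0,0.12,0.35]
    - [-12,-18,0,0,0,0.12,0.35]
    - [-9,-16,0,0,0,0.11,0.35]
    - [0,0,0,0,0,0,0.35]
    - [0,0,0,0,0,0,0.35]

```text
clock: 31.2
tool_pos: [0.523, -0.1489, 0.2693]
eef_rot: [0.053, 0.999, 0.0, 0.0]
contact_force: [0.5, 0.4, 0.3]
opening: 0.652
finger_force: 0.0
```

```bash
python3 look.py; python3 -c "
from h import *
im,d,K,T=load('wl'); W=cloud(d,K,T); z=W[...,2]
m=(z>.145)&(z<.168)
n,l,s,c=cv2.connectedComponentsWithStats(m.astype('uint8'))
for i in range(1,n):
  if s[i,4]>100: p=W[l==i]; print(s[i],cv2.minAreaRect((p[:,:2]*1000).astype('float32')),p.mean(0))
"
```

```text
t 31.2 tcp [ 522.9835 -148.8841  269.3444] yaw(y) 83.97786047446932 tilt [ 0.001   0.0008 -1.    ] F [0.5055 0.4386 0.3455] op 57.4 ff 0.0 q [ 0.767   0.7107 -1.0168  1.7524  0.6816  1.0752  0.979 ] shk [ -79.7332 -160.2131]
0.0 381 183 507.6 -86.6 22.6 89.7 shk [-100.3368  -99.4557]
0.0 240 448 817.8 -271.4 18.4 80.3 shk [ 224.4008 -257.3182]
top
0.09 299 172 674.0 83.4 19.3 173.0 shk [51.0665 84.0272]
0.09 321 176 665.8 30.6 19.2 173.1 shk [47.3681 30.7224]
0.09 343 178 662.7 -24.0 19.6 172.0 shk [ 48.9037 -23.944 ]
0.09 367 180 658.3 -79.4 19.4 172.8 shk [ 49.2118 -79.5176]
[ 403  175   31   42 1171] ((505.71112060546875, -72.73468017578125), (18.353517532348633, 27.898359298706055), 84.64555358886719) [ 0.5045 -0.074   0.1577]
[ 306  195   20   65 1241] ((521.3303833007812, -149.13760375976562), (13.943373680114746, 46.00546646118164), 84.2100601196289) [ 0.5191 -0.1488  0.1605]
[591 347  24  18 211] ((658.10107421875, 83.59281921386719), (17.465795516967773, 3.3906805515289307), 86.95672607421875) [0.6581 0.0812 0.1533]
```

View pics/wl.png

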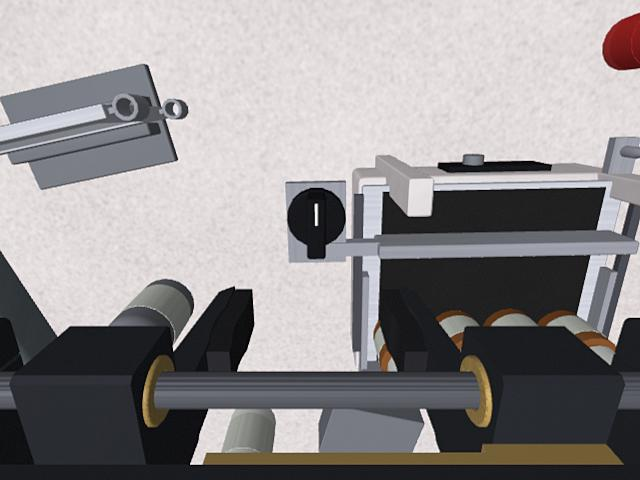

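The wrist picture shows the knob free at (317,222), its grip along the slide direction, the bar at (480,247) fully forward, and all four amber jars standing at the rear, (390–600, 330). I grip the knob again and push the bar in with it.

step_arm:
  series:
    - [-2,0,-44,0,0,0,0.4]
    - [0,0,-44,0,0,0,0.4]
    - [0,0,-40,0,0,0,0.4]
    - [0,0,-4,0,0,0,0.4]
    - [0,0,0,0,0,0,1]
    - [0,0,0,0,0,0,1]
    - [0,0,0,0,0,0,1]
    - [0,0,0,0,0,0,1]
    - [0,0,0,0,0,0,1]
  force: 50

```text
clock: 32.2
tool_pos: [0.5211, -0.1494, 0.138]
eef_rot: [0.051, 0.999, -0.0, 0.001]
contact_force: [0.2, 0.6, -1.2]
opening: 0.168
finger_force: 0.0
```

step_arm:
  series:
    - [4,-0.3,0,0,0,0,1]
    - [8,-0.7,0,0,0,0,1]
    - [8,-0.7,0,0,0,0,1]
    - [8,-0.7,0,0,0,0,1]
    - [8,-0.7,0,0,0,0,1]
    - [8,-0.7,0,0,0,0,1]
    - [6,-0.5,0,0,0,0,1]
    - [5,-0.4,0,0,0,0,1]
    - [5,-0.4,0,0,0,0,1]
    - [5,-0.4,0,0,0,0,1]
    - [5,-0.4,0,0,0,0,1]
    - [3,-0.3,0,0,0,0,1]
    - [0,0,0,0,0,0,1]

```text
clock: 33.5
tool_pos: [0.5916, -0.1552, 0.1379]
eef_rot: [0.051, 0.999, -0.0, -0.002]
contact_force: [-6.0, -0.1, 9.3]
opening: 0.158
finger_force: 50.0
```

```bash
python3 look.py; python3 -c "
from h import *
im,d,K,T=load('tl'); W=cloud(d,K,T)
z=W[...,2];S=w2s(W)
for lab,m in (('bar',(z>.122)&(z<.137)&(abs(S[...,1])<.08)&(S[...,0]<.032)&(S[...,0]>-.1)),('rail',(z>.122)&(z<.137)&(abs(S[...,1])<.09)&(S[...,0]>.083)&(S[...,0]<.13))):
  p=S[m]; print(lab,m.sum(),p.mean(0),p.min(0),p.max(0))
"
```

```text
t 33.5 tcp [ 591.5945 -155.2109  137.8793] yaw(y) 84.1727056341717 tilt [-0.0043 -0.0007 -1.    ] F [-6.0049 -0.1381  9.2662] op 13.9 ff 50.00247845426202 q [ 0.6352  0.9409 -0.8749  1.6716  0.8579  0.9625  0.9027] shk [ -10.8329 -160.7059]
top
0.09 299 172 673.6 83.5 19.0 172.8 shk [50.6595 84.093 ]
0.09 321 176 666.0 30.3 19.3 172.4 shk [47.5928 30.4404]
0.09 343 178 662.4 -23.6 19.6 172.5 shk [ 48.5709 -23.5708]
0.09 367 178 659.5 -79.1 19.3 172.3 shk [ 50.3821 -79.117 ]
0.09 277 235 520.3 130.7 19.7 176.2 shk [-106.0874  118.1391]
bar 384 [0.0184 0.0038] [ 0.01   -0.0724] [0.032  0.0797]
rail 326 [ 0.0884 -0.    ] [ 0.083  -0.0898] [0.0953 0.0899]
```

step_arm:
  series:
    - [3,-0.3,0,0,0,0,1]
    - [3,-0.3,0,0,0,0,1]
    - [2,-0.2,0,0,0,0,1]
    - [2,-0.2,0,0,0,0,1]
    - [0,0,0,0,0,0,1]
    - [0,0,0,0,0,0,1]

```text
clock: 34.2
tool_pos: [0.5981, -0.1557, 0.1378]
eef_rot: [0.05, 0.999, -0.001, -0.006]
contact_force: [-15.1, 0.9, 15.8]
opening: 0.154
finger_force: 50.0
```

```bash
cat > b.py <<'E'
from h import *
im,d,K,T=load('tl'); W=cloud(d,K,T)
z=W[...,2];S=w2s(W)
for lab,m in (('bar',(z>.122)&(z<.137)&(abs(S[...,1])<.08)&(S[...,0]<.04)&(S[...,0]>-.1)),('rail',(z>.122)&(z<.137)&(abs(S[...,1])<.09)&(S[...,0]>.085)&(S[...,0]<.13))):
  p=S[m]; print(lab,m.sum(),np.median(p,0))
E
python3 look.py;  python3 b.py
```

```text
t 34.2 tcp [ 598.1163 -155.7364  137.8035] yaw(y) 84.22618415031309 tilt [-0.0112 -0.0011 -0.9999] F [-15.138    0.9163  15.8499] op 13.6 ff 50.00422317534685 q [ 0.6281  0.9501 -0.8754  1.6442  0.8503  0.9836  0.9175] shk [  -4.29   -160.6771]
0.0 415 175 552.8 -98.4 23.7 89.9 shk [ -54.2998 -107.385 ]
0.0 411 241 590.1 -99.0 22.8 89.9 shk [ -17.083  -104.8236]
top
0.09 299 170 676.4 82.4 19.6 173.1 shk [53.5426 83.2341]
0.09 321 173 672.6 30.0 19.6 172.3 shk [54.1945 30.7005]
0.09 344 176 667.3 -24.3 19.4 172.2 shk [ 53.5126 -23.8533]
0.09 367 176 663.9 -79.7 19.3 172.4 shk [ 54.8171 -79.3422]
bar 396 [0.0245 0.004 ]
rail 251 [0.0896 0.0015]
```

step_arm:
  series:
    - [2,-0.2,0,0,0,0,1]
    - [2,-0.2,0,0,0,0,1]
    - [1,-0.1,0,0,0,0,1]
    - [0,0,0,0,0,0,1]
    - [0,0,0,0,0,0,1]

```text
clock: 34.8
tool_pos: [0.6013, -0.156, 0.1378]
eef_rot: [0.05, 0.999, -0.001, -0.007]
contact_force: [-19.9, 2.3, 19.1]
opening: 0.15
finger_force: 50.0
```

```bash
python3 look.py;  python3 b.py
```

```text
t 34.8 tcp [ 601.3129 -156.0105  137.7516] yaw(y) 84.24544950402401 tilt [-0.015  -0.0013 -0.9999] F [-19.9233   2.2704  19.142 ] op 13.2 ff 50.00504583120346 q [ 0.6244  0.9549 -0.8757  1.6302  0.8464  0.9946  0.9248] shk [  -1.0817 -160.6795]
0.0 415 162 548.7 -101.3 18.3 89.9 shk [ -58.1394 -110.6218]
0.0 410 263 605.8 -104.3 21.8 89.9 shk [  -0.9905 -108.7748]
top
0.09 299 170 679.3 82.8 19.9 173.1 shk [56.3983 83.8783]
0.09 321 172 675.5 29.7 19.6 172.5 shk [57.1094 30.6472]
0.09 344 174 670.7 -24.6 20.0 172.8 shk [ 56.9258 -23.8642]
0.09 367 175 667.6 -79.7 18.9 172.0 shk [ 58.5038 -79.0288]
0.09 277 235 521.2 129.3 17.8 176.2 shk [-105.0721  116.8203]
bar 381 [0.027  0.0044]
rail 238 [0.0897 0.0002]
```

step_arm:
  series:
    - [0,0,0,0,0,-0.1,1]
    - [0,0,0,0,0,-0.1,1]
    - [0,0,0,0,0,-0.1,1]
    - [0,0,0,0,0,-0.1,1]
    - [0,0,0,0,0,-0.1,1]
    - [0,0,0,0,0,-0.1,1]
    - [0,0,0,0,0,-0.1,1]
    - [0,0,0,0,0,-0.1,1]
    - [0,0,0,0,0,-0.1,1]
    - [0,0,0,0,0,-0.1,1]
    - [0,0,0,0,0,-0.1,1]
    - [0,0,0,0,0,-0.1,1]
    - [0,0,0,0,0,-0.1,1]
    - [0,0,0,0,0,-0.1,1]
    - [0,0,0,0,0,-0.1,1]
    - [0,0,0,0,0,-0.05,1]
    - [0,0,0,0,0,0,1]
    - [0,0,0,0,0,0,1]

```text
clock: 36.7
tool_pos: [0.6009, -0.1564, 0.1377]
eef_rot: [0.735, 0.678, -0.006, -0.005]
contact_force: [-19.3, 1.8, 19.5]
opening: 0.151
finger_force: 50.0
```

```bash
python3 look.py;  python3 b.py; python3 -c "
from h import *
print(r.get_state()['moment'])"
```

```text
t 36.7 tcp [ 600.8687 -156.4304  137.7448] yaw(y) -4.639304457277251 tilt [-0.0159 -0.0012 -0.9999] F [-19.3432   1.7976  19.5332] op 13.3 ff 50.0052631739527 q [ 0.447   0.8538 -0.497   1.6404  0.528   0.8015 -0.3678] shk [  -1.4887 -161.1355]
0.09 520 118 669.5 -81.2 20.2 170.3 shk [ 60.5241 -80.3625]
top
0.09 300 170 680.2 82.6 19.5 173.2 shk [57.312  83.7552]
0.09 321 172 675.7 30.0 19.3 172.4 shk [57.2833 30.9631]
0.09 344 174 670.8 -24.6 19.7 172.8 shk [ 57.0255 -23.8558]
0.09 367 177 666.0 -80.7 19.6 172.1 shk [ 56.9943 -80.1607]
0.09 277 235 520.6 130.6 19.3 175.9 shk [-105.78    118.0649]
bar 392 [ 0.0271 -0.0023]
rail 239 [0.0898 0.0015]
[ 0.4196  3.8001 -0.0806]
```

step_arm:
  series:
    - [-1,0,0,0,0,0,1]
    - [-1,0,0,0,0,0,1]
    - [0,0,0,0,0,0,0.4]
    - [0,0,0,0,0,0,0.4]
    - [0,0,0,0,0,0,0.4]
    - [0,0,40,0,0,0,0.4]
    - [0,0,45,0,0,0,0.4]
    - [0,0,45,0,0,0,0.4]
    - [-17,-22,3,0,0,0,0.4]
    - [-17,-22,3,0,0,0,0.4]
    - [-17,-22,3,0,0,0,0.4]
    - [-17,-22,3,0,0,0,0.4]
    - [-17,-22,3,0,0,0,0.4]
    - [-17,-22,3,0,0,0,0.4]
    - [-17,-22,3,0,0,0,0.4]
    - [-17,-22,3,0,0,0,0.4]
    - [-17,-22,3,0,0,0,0.4]
    - [-17,-22,3,0,0,0,0.4]
    - [0,0,0,0,0,0,0.4]
    - [0,0,0,0,0,0,0.4]

```text
clock: 38.8
tool_pos: [0.4368, -0.3771, 0.297]
eef_rot: [0.736, 0.677, 0.0, 0.0]
contact_force: [-0.7, -0.0, 0.2]
opening: 0.604
finger_force: 0.0
```

```bash
python3 look.py;  python3 b.py; cat > door.py <<'E'
from h import *
im,d,K,T=load('wl'); W=cloud(d,K,T); z=W[...,2]
TOP=np.nan
import sys
zt=float(sys.argv[1])
m=(z>zt-.006)&(z<zt+.006)&(W[...,0]>.33)&(W[...,0]<.55)&(W[...,1]<-.2)
n,l,s,c=cv2.connectedComponentsWithStats(m.astype('uint8'))
for i in range(1,n):
  if s[i,4]>100: p=W[l==i]; print(s[i],cv2.minAreaRect((p[:,:2]*1000).astype('float32')),p.mean(0)*1000)
E
python3 door.py .140
python3 - <<'E'
from h import *
im,d,K,T=load('tl'); W=cloud(d,K,T); z=W[...,2];S=w2s(W)
m=(z>.15)&(z<.168)&(S[...,1]<-.12)&(S[...,1]>-.2)&(abs(S[...,0])<.1)
print('knob',cv2.minAreaRect((W[m][:,:2]*1000).astype('float32')))
E
```

```text
t 38.8 tcp [ 436.7805 -377.1317  297.0386] yaw(y) -4.711229369549301 tilt [ 0.001   0.0003 -1.    ] F [-0.7139 -0.0355  0.1849] op 53.2 ff 0.0 q [ 0.9933  0.6109 -0.6222  1.6269  0.399   1.0332  0.1675] shk [-146.2943 -394.9418]
top
0.09 299 169 680.2 82.5 19.6 172.4 shk [57.3205 83.6556]
0.09 321 172 675.5 29.9 19.2 172.8 shk [57.0925 30.8465]
0.09 344 174 670.5 -25.1 19.3 172.2 shk [ 56.7689 -24.3794]
0.09 367 177 666.1 -80.3 19.3 172.6 shk [ 57.06   -79.7537]
bar 408 [ 0.0273 -0.0007]
rail 231 [0.0899 0.0013]
[275  81  24  27 172] ((422.4788513183594, -277.5924987792969), (17.92277717590332, 18.47808837890625), 41.43578338623047) [ 422.2295 -277.773   134.6375]
[ 284  110   53  220 2615] ((433.0242919921875, -389.5726013183594), (10.168630599975586, 200.6221923828125), 5.553763389587402) [ 432.2946 -380.209   139.1563]
knob ((597.9202270507812, -154.41261291503906), (45.03678894042969, 15.422849655151367), 85.75205993652344)
```

View pics/wl.png

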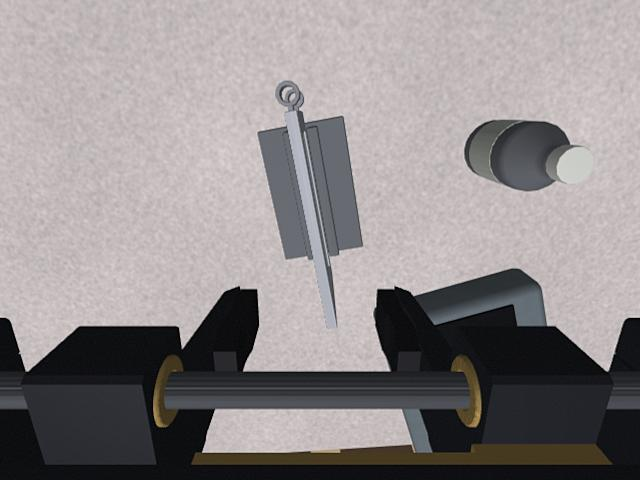

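The picture shows the door panel's top edge running from (295,112) to (330,325) and its knuckle rings at (288,95). The reagent bottle at (520,155) is clear of it. The measured panel length is 200.6 mm, as given.

step_arm:
  series:
    - [-2,-6,-40,0,0,0.09,0.4]
    - [-2,-6,-40,0,0,0.09,0.4]
    - [0,0,-40,0,0,0,0.4]
    - [0,0,-30,0,0,0,0.4]
    - [0,0,0,0,0,0,0.4]
    - [0,0,0,0,0,0,0.4]

```text
clock: 39.5
tool_pos: [0.4339, -0.3879, 0.1475]
eef_rot: [0.671, 0.742, 0.001, 0.0]
contact_force: [-0.2, -0.9, -0.4]
opening: 0.6
finger_force: 0.0
```

```bash
python3 look.py | head -1; python3 door.py .140
```

```text
t 39.5 tcp [ 433.8718 -387.8688  147.5332] yaw(y) 5.787709892882888 tilt [ 0.0008  0.0007 -1.    ] F [-0.1822 -0.9247 -0.3573] op 52.8 ff 0.0 q [ 0.9686  0.8043 -0.5593  1.7705  0.5989  0.7428  0.1943] shk [-148.2831 -405.8866]
[290   9  49  55 673] ((422.4213562011719, -277.74176025390625), (18.177824020385742, 18.555110931396484), 79.05550384521484) [ 422.5041 -277.5753  134.6687]
[ 301   72   26  300 6810] ((430.3877868652344, -359.721923828125), (10.036489486694336, 138.95741271972656), 5.5716471672058105) [ 429.4814 -350.3196  139.2195]
[304 410  19  43 817] ((440.9058837890625, -466.7057800292969), (9.960917472839355, 30.61168098449707), 5.207777976989746) [ 440.8082 -466.7537  139.0838]
```

step_arm:
  series:
    - [-0.7,-2,-20,0,0,-0.003,0.4]
    - [0,0,-12,0,0,0,0.4]
    - [0,0,0,0,0,0,0.4]
    - [0,0,0,0,0,0,1]
    - [0,0,0,0,0,0,1]
    - [0,0,0,0,0,0,1]
    - [0,0,0,0,0,0,1]
    - [0,0,0,0,0,0,1]
    - [0,0,0,0,0,0,1]
  force: 50

```text
clock: 40.5
tool_pos: [0.4322, -0.3909, 0.1152]
eef_rot: [0.672, 0.74, 0.0, 0.0]
contact_force: [1.5, -0.6, 0.4]
opening: 0.108
finger_force: 50.0
```

step_arm:
  series:
    - [0,0,10,0,0,0,1]
    - [0,0,20,0,0,0,1]
    - [0,0,40,0,0,0,1]
    - [0,0,40,0,0,0,1]
    - [0,0,40,0,0,0,1]
    - [0,0,30,0,0,0,1]
    - [0,0,0,0,0,0,1]
    - [0,0,0,0,0,0,1]

```text
clock: 41.3
tool_pos: [0.4309, -0.3907, 0.2945]
eef_rot: [0.672, 0.74, -0.0, -0.001]
contact_force: [-0.9, 1.0, -6.4]
opening: 0.106
finger_force: 50.0
```

```bash
python3 look.py | head -1; python3 - <<'E'
from h import *
im,d,K,T=load('wl'); W=cloud(d,K,T); z=W[...,2]
s=r.get_state(); t=s['tool_pos']
m=(z>t[2]+.005)&(z<t[2]+.04)&(W[...,1]>t[1]+.03)
n,l,s,c=cv2.connectedComponentsWithStats(m.astype('uint8'))
for i in range(1,n):
  if s[i,4]>100:
    p=W[l==i]; rel=p-t; print(s[i],cv2.minAreaRect((rel[:,:2]*1000).astype('float32')),rel.mean(0)*1000)
    # slope of top along y
    print('slope dz/dy',np.polyfit(rel[:,1],rel[:,2],1))
E
```

```text
t 41.3 tcp [ 430.9199 -390.6701  294.4856] yaw(y) 5.499255501568654 tilt [-0.0015  0.0003 -1.    ] F [-0.9046  0.9878 -6.3777] op 9.3 ff 49.98899135738611 q [ 1.0401  0.6317 -0.6717  1.6136  0.4372  1.0529  0.3376] shk [-150.9871 -408.9279]
[ 285    0   64  269 8206] ((-7.742897987365723, 73.8428726196289), (19.140207290649414, 88.2534408569336), 2.3293304443359375) [-5.8266 75.9717 24.1878]
slope dz/dy [-0.0802  0.0303]
```

View pics/wl.png

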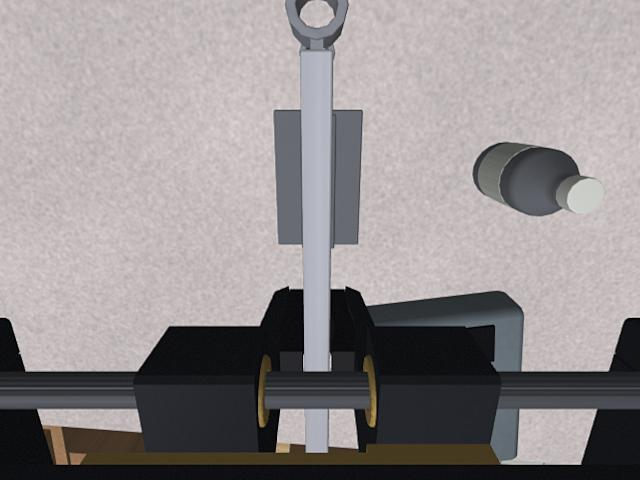

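The door hangs in the grip, with its panel vertical in the image along column 316 and the upper knuckle ring at (316,12). Next I measure its position in the hand.

```bash
cat > hd.py <<'E'
from h import *
# held door in the shaker-parallel tool frame: a = along closing axis (door x), b = along door y
def held(W,t,yaw,pr=True):
    rel=(W-t)*1000; c,s=np.cos(yaw),np.sin(yaw)
    a=rel[...,0]*c+rel[...,1]*s; b=-rel[...,0]*s+rel[...,1]*c; z=rel[...,2]
    P=(z>21.5)&(z<30)&(abs(a)<12)&(b>30)&(b<108)
    Kn=(z>14)&(z<22.5)&(abs(a)<16)&(b>100)&(b<128)
    print('panel n',P.sum(),'a fit',np.polyfit(b[P],a[P],1),'z fit',np.polyfit(b[P],z[P],1),'bmax',np.percentile(b[P],99.5))
    if Kn.sum()>30:
        print('knuckle n',Kn.sum(),'a',a[Kn].min(),a[Kn].max(),'b',b[Kn].min(),b[Kn].max(),'z',np.median(z[Kn]))
if __name__=='__main__':
    im,d,K,T=load('wl'); W=cloud(d,K,T); s=r.get_state(); M=R.from_quat(s['eef_rot']).as_matrix()
    held(W,s['tool_pos'],np.arctan2(M[1,1],M[0,1]))
E
python3 hd.py
```

```text
panel n 6633 a fit [-0.0012  1.5673] z fit [-0.0026 25.7735] bmax 105.4029472438452
knuckle n 1369 a -8.026840338078928 11.135991575347358 b 101.02046876213008 115.61434675511218 z 20.323156232700757
```

step_arm:
  series:
    - [0,30,-2,0,0,-0.014,1]
    - [0,30,-2,0,0,-0.014,1]
    - [0,30,-2,0,0,-0.014,1]
    - [0,30,-2,0,0,-0.014,1]
    - [0,30,-2,0,0,-0.014,1]
    - [0,30,-2,0,0,-0.014,1]
    - [0,30,-2,0,0,-0.014,1]
    - [0,30,-2,0,0,-0.014,1]
    - [0,30,-2,0,0,-0.014,1]
    - [0,30,-2,0,0,-0.014,1]
    - [0,30,-2,0,0,-0.014,1]
    - [0,30,-2,0,0,-0.014,1]
    - [0,30,-2,0,0,-0.013,1]
    - [0,25,-2,0,0,0,1]
    - [0,0,0,0,0,0,1]
    - [0,0,0,0,0,0,1]

```text
clock: 43.0
tool_pos: [0.4308, 0.0242, 0.2659]
eef_rot: [0.736, 0.677, -0.001, -0.001]
contact_force: [-0.7, -0.4, -5.2]
opening: 0.106
finger_force: 50.0
```

```bash
python3 look.py; python3 hd.py; python3 - <<'E'
from h import *
im,d,K,T=load('wl'); W=cloud(d,K,T); z=W[...,2]; S=w2s(W)*1000; t=w2s(r.get_state()['tool_pos'])*1000
for n,m in (('pin top',(z>.180)&(z<.199)&(abs(S[...,0]+125)<15)&(abs(S[...,1]-118)<18)),('bracket',(z>.164)&(z<.175)&(S[...,0]>-142)&(S[...,0]<-108)&(abs(S[...,1]-118)<18)),('post',(z>.168)&(z<.18)&(S[...,0]>-104)&(S[...,0]<-60)&(abs(S[...,1]-118)<30)),('stop',(z>.152)&(z<.166)&(S[...,0]>-130)&(S[...,0]<-70)&(abs(S[...,1]+85)<20))):
    p=S[m]; 
    if len(p): v,u=np.nonzero(m); print(n,len(p),'min',p.min(0),'max',p.max(0),'mean',p.mean(0),'px',u.mean(),v.mean(),'z',np.percentile(z[m],[5,50,97]))
E
```

```text
t 43.0 tcp [430.8069  24.1668 265.9129] yaw(y) -4.758121439717578 tilt [-0.0031 -0.0006 -1.    ] F [-0.6597 -0.4018 -5.1831] op 9.3 ff 49.988315384835005 q [ 0.2684  0.4531 -0.63    2.0657  0.3904  0.7432 -0.6899] shk [-186.2357    4.4087]
0.0 507 87 594.3 108.8 17.9 89.9 shk [-30.4984 102.5855]
0.0 556 91 633.9 109.4 20.5 89.9 shk [  8.9085 106.5374]
top
0.09 300 170 680.4 82.8 19.7 172.8 shk [57.4944 83.9714]
0.09 321 172 675.2 29.5 19.3 172.8 shk [56.8275 30.4225]
0.09 344 174 670.8 -24.7 19.4 172.7 shk [ 57.0339 -23.9554]
0.09 367 177 666.1 -80.4 19.4 173.0 shk [ 57.0685 -79.8533]
panel n 6699 a fit [-0.0042  0.4344] z fit [-0.0019 23.8206] bmax 101.6397198821883
knuckle n 1337 a -9.551188740953096 9.607281769990568 b 100.0531405240916 116.77804264927605 z 18.390145361466605
pin top 287 min [-129.6444  112.4384] max [-120.1965  121.9903] mean [-125.989   116.6222] px 424.93379790940764 57.76655052264808 z [0.1819 0.1872 0.1936]
bracket 1681 min [-136.8541  106.2342] max [-108.0075  128.3374] mean [-122.9226  117.0065] px 421.7096966091612 61.43961927424152 z [0.1677 0.1693 0.1709]
post 1538 min [-103.997   104.3354] max [-84.724  130.5047] mean [-94.8179 117.1764] px 471.14889466840054 60.2925877763329 z [0.1716 0.1731 0.1745]
```

View pics/wl.png

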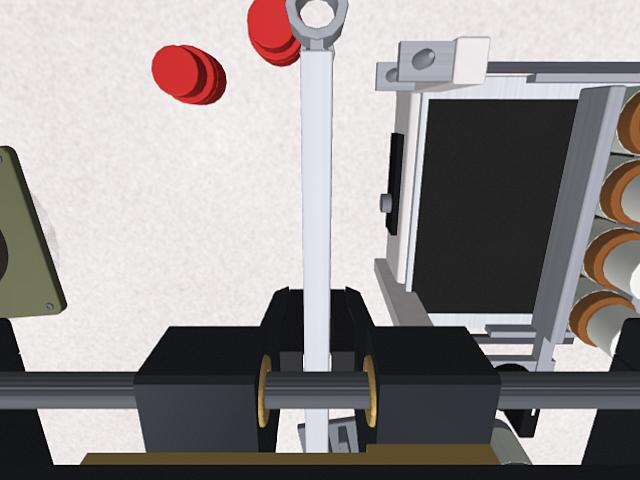

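The picture shows the upper bracket with its pin at (425,58), the post behind it at (472,60), and the held knuckle at (318,12). The measured pin is at shaker (-124.9, 117.3), against (-125, 118) given. I lower the door to entry height in front of the pins.

step_arm:
  series:
    - [0,-1,-20,0,0,-0.004,1]
    - [0,0,-20,0,0,0,1]
    - [0,0,-17,0,0,0,1]
    - [10,-1,0,0,0,0,1]
    - [10,-1,0,0,0,0,1]
    - [0,0,0,0,0,0,1]
    - [0,0,0,0,0,0,1]

```text
clock: 43.8
tool_pos: [0.4528, 0.021, 0.2107]
eef_rot: [0.738, 0.675, 0.001, 0.0]
contact_force: [0.6, -0.7, -5.0]
opening: 0.108
finger_force: 50.0
```

```bash
cat > rel.py <<'E'
from h import *
import hd
st(); s=r.get_state(); M=R.from_quat(s['eef_rot']).as_matrix(); t=s['tool_pos']
im,d,K,T=snap('wrist','wl'); W=cloud(d,K,T); hd.held(W,t,np.arctan2(M[1,1],M[0,1]))
z=W[...,2]; S=w2s(W)*1000; ts=w2s(t)*1000
for n,m in (('pin',(z>.175)&(z<.199)&(abs(S[...,0]+125)<12)&(abs(S[...,1]-118)<12)),('bracket',(z>.164)&(z<.175)&(S[...,0]>-142)&(S[...,0]<-108)&(abs(S[...,1]-118)<18)),('knk',(z>t[2]+.014)&(z<t[2]+.0225)&(abs(S[...,0]-ts[0])<16)&(S[...,1]>ts[1]+105)&(S[...,1]<ts[1]+130))):
    p=S[m]
    if len(p)>20: v,u=np.nonzero(m); print(n,len(p),'min',p.min(0),'max',p.max(0),'px',u.min(),u.max(),v.min(),v.max(),'z',np.percentile(z[m],[5,50,97]))
# knuckle bore: dark/background hole inside ring, ring mask filled
m=((z>t[2]+.014)&(z<t[2]+.0225)).astype('uint8')
for u,v in ((318,12),):
    for zz in (t[2]+.0195,): print('ray',(w2s(ray(u,v,zz,K,T))-ts/1000)*1000)
E
python3 rel.py; python3 - <<'E'
import cv2
from h import *
im,d,K,T=snap('side','s1'); cv2.imwrite('pics/s1c.png',cv2.resize(im[210:370,200:400],(750,600),interpolation=cv2.INTER_CUBIC))
im=cv2.imread('pics/wl.png'); cv2.imwrite('pics/wlc.png',cv2.resize(im[:160,220:480],(780,480),interpolation=cv2.INTER_CUBIC))
E
```

```text
t 43.8 tcp [452.796   20.975  210.6818] yaw(y) -5.161958023812181 tilt [ 0.0017  0.0004 -1.    ] F [ 0.5993 -0.7477 -5.0059] op 9.5 ff 49.98881718143821 q [ 0.2106  0.5604 -0.5502  2.0863  0.4973  0.622  -0.7737] shk [-164.0553    3.0909]
panel n 6617 a fit [-0.001   0.7231] z fit [ 0.0012 23.9928] bmax 100.371107728895
knuckle n 1339 a -8.838440108405917 10.22094555045953 b 100.21137648977937 115.84167959042296 z 18.833587716917926
pin 592 min [-129.558   112.1069] max [-119.6638  122.308 ] px 392 419 21 51 z [0.1771 0.1866 0.1937]
bracket 2931 min [-136.7577  106.1101] max [-108.0012  128.7354] px 372 439 13 68 z [0.1677 0.1693 0.1709]
knk 1132 min [-172.2845  108.0948] max [-153.2341  118.8966] px 285 348 0 39 z [0.227  0.2296 0.231 ]
ray [  1.8074 111.5123]
```

View pics/s1c.png

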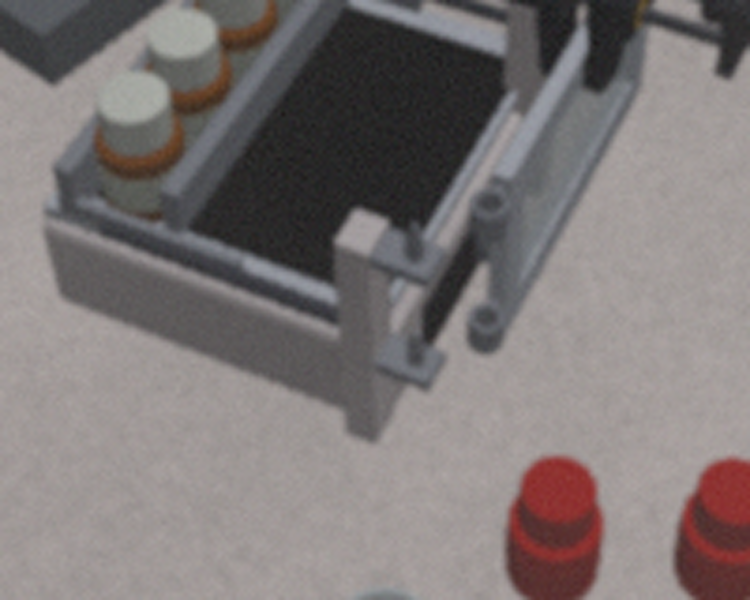

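View pics/wlc.png

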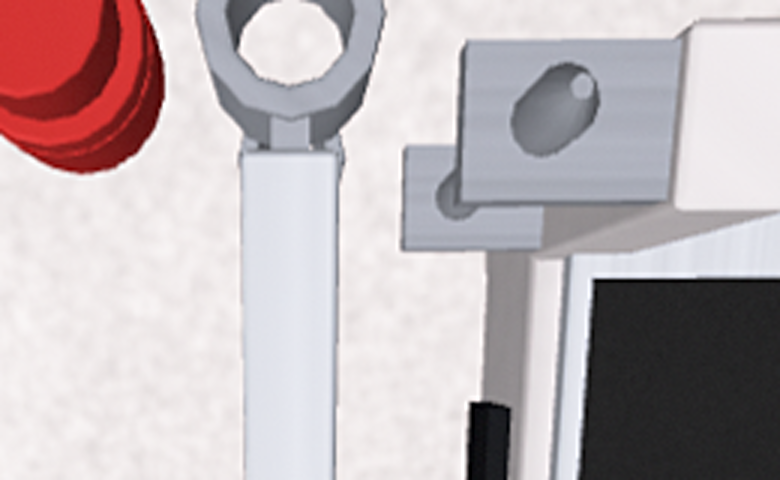

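Side crop: the door is held level in front of the hinge, its lower knuckle (485,328) between the bracket levels and the pins at (415,245) and (415,350). Wrist crop: the bore's top rim is centred at full-image pixel (317,8) and the upper pin's tip is at (414.3,27.7). I cast both rays.

```bash
cat > kr.py <<'E'
from h import *
import sys
ku,kv,pu,pv=map(float,sys.argv[1:5])
im,d,K,T=load('wl'); s=r.get_state(); t=s['tool_pos']; ts=w2s(t)*1000
k=w2s(ray(ku,kv,t[2]+.0195,K,T))*1000; p=w2s(ray(pu,pv,.194,K,T))*1000
print('tcp',ts,'knuckle',k,'rel',k-ts,'pin',p,'need shk',p-k,'z',t[2])
E
python3 kr.py 317 8 414.3 27.7
```

```text
tcp [-164.9955    3.0257] knuckle [-162.5435  115.7056] rel [  2.452  112.6799] pin [-124.3109  117.5146] need shk [38.2326  1.809 ] z 0.210477979390374
```

step_arm:
  series:
    - [9,0,0,0,0,0.004,1]
    - [9,-0.2,0,0,0,0,1]
    - [8,-0.2,0,0,0,0,1]
    - [0,0,0,0,0,0,1]
    - [0,0,0,0,0,0,1]
    - [0,0,0,0,0,0,1]

```text
clock: 44.5
tool_pos: [0.4773, 0.0207, 0.2099]
eef_rot: [0.736, 0.677, -0.0, -0.0]
contact_force: [-0.1, 0.4, -4.1]
opening: 0.109
finger_force: 50.0
```

```bash
python3 rel.py;python3 - <<'E'
import cv2
im=cv2.imread('pics/wl.png'); cv2.imwrite('pics/wlc2.png',cv2.resize(im[:100,260:460],(800,400),interpolation=cv2.INTER_CUBIC))
E
```

```text
t 44.5 tcp [477.32    20.6514 209.8668] yaw(y) -4.855542874979464 tilt [-0.0009 -0.0002 -1.    ] F [-0.0973  0.4218 -4.0616] op 9.6 ff 49.98854108154774 q [ 0.2135  0.5904 -0.5533  2.018   0.4928  0.6668 -0.7449] shk [-139.592     4.8456]
panel n 6618 a fit [-0.0009  0.7813] z fit [-0.0005 24.0566] bmax 100.3813973278504
knuckle n 1336 a -8.77572186816114 10.322774461095966 b 100.50664127517442 115.73907744517683 z 18.67653814623589
pin 542 min [-129.3775  112.2084] max [-119.7329  122.149 ] px 339 362 26 55 z [0.1785 0.187  0.1936]
bracket 2179 min [-136.4673  106.1639] max [-108.0109  128.4134] px 322 385 18 72 z [0.168  0.1693 0.1708]
knk 1127 min [-148.3739  109.8525] max [-129.2754  120.585 ] px 285 348 0 39 z [0.2263 0.2287 0.2301]
ray [  1.2665 111.5328]
```

View pics/wlc2.png

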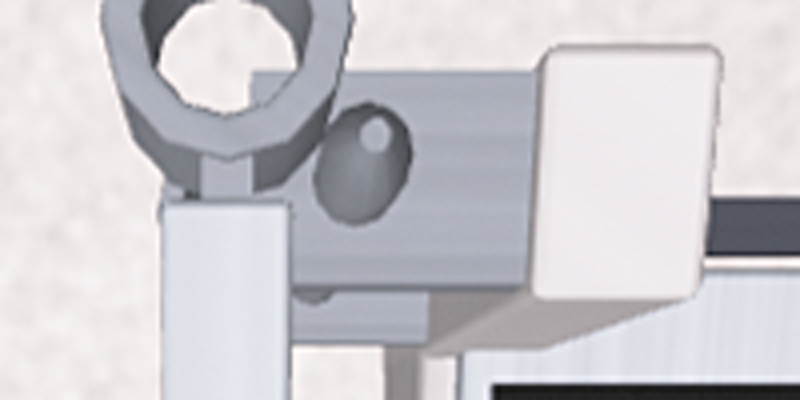

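The crop shows the bore centred at full pixel (316.8,8) and the upper pin's tip at (353.8,33.2).

```bash
python3 kr.py 316.8 8 353.8 33.2
```

```text
tcp [-139.5788    4.855 ] knuckle [-138.687   117.4221] rel [  0.8917 112.5671] pin [-124.2523  117.3702] need shk [14.4347 -0.0519] z 0.20989470166394106
```

step_arm:
  series:
    - [7,-0.7,0,0,0,0,1]
    - [7.2,-0.8,0,0,0,0,1]
    - [0,0,0,0,0,0,1]
    - [0,0,0,0,0,0,1]

```text
clock: 44.95
tool_pos: [0.4923, 0.0192, 0.2099]
eef_rot: [0.737, 0.676, 0.0, -0.0]
contact_force: [-0.8, -0.7, -4.9]
opening: 0.107
finger_force: 50.0
```

```bash
python3 rel.py
```

```text
t 44.95 tcp [492.2694  19.1697 209.9075] yaw(y) -4.884830601866553 tilt [ 0.      0.0001 -1.    ] F [-0.8143 -0.6788 -4.868 ] op 9.5 ff 49.988541193306446 q [ 0.2173  0.6069 -0.5544  1.9776  0.4902  0.6912 -0.7285] shk [-124.5709    4.6354]
panel n 6615 a fit [-0.0011  0.7692] z fit [-0.0002 24.0674] bmax 100.37918875389107
knuckle n 1336 a -8.826281627528928 10.356057650967513 b 100.24878443853268 115.56617171506922 z 18.746045688868396
pin 26 min [-128.3442  113.1051] max [-120.4789  122.0697] px 306 324 25 49 z [0.1778 0.1853 0.1907]
bracket 1507 min [-136.4659  106.192 ] max [-108.0007  128.6095] px 289 352 17 72 z [0.1681 0.1693 0.1707]
knk 1123 min [-133.3455  109.6644] max [-114.1629  120.1986] px 285 348 0 39 z [0.2265 0.2287 0.2302]
ray [  1.2989 111.5502]
```

step_arm:
  series:
    - [-0.6,0,-6,0,0,0,1]
    - [0,0,-6,0,0,0,1]
    - [0,0,-4,0,0,0,1]
    - [0,0,-3,0,0,0,1]
    - [0,0,-3,0,0,0,1]
    - [0,0,0,0,0,0,1]

```text
clock: 45.6
tool_pos: [0.4913, 0.0192, 0.1876]
eef_rot: [0.736, 0.676, -0.0, -0.0]
contact_force: [1.5, -1.6, -4.7]
opening: 0.108
finger_force: 50.0
```

```bash
python3 rel.py; python3 - <<'E'
import cv2
from h import *
im,d,K,T=snap('side','s2'); cv2.imwrite('pics/s2c.png',cv2.resize(im[240:320,270:370],(750,600),interpolation=cv2.INTER_CUBIC))
E
```

```text
t 45.6 tcp [491.2612  19.1837 187.6044] yaw(y) -4.86111950427521 tilt [-0.0007 -0.0001 -1.    ] F [ 1.5065 -1.5988 -4.7299] op 9.5 ff 49.98856807127595 q [ 0.1956  0.6386 -0.5242  2.0033  0.5265  0.6356 -0.7615] shk [-125.5766    4.5639]
panel n 6618 a fit [-0.0009  0.7429] z fit [-0.0009 24.0741] bmax 100.41539850223901
knuckle n 1336 a -8.822917310570528 10.209429048410245 b 100.23653562791002 115.6529223497699 z 18.729107800399394
pin 711 min [-133.4318  109.1258] max [-116.552   124.3879] px 290 341 0 48 z [0.1849 0.1915 0.198 ]
bracket 2044 min [-136.4352  106.1324] max [-108.0053  128.6151] px 288 359 2 66 z [0.1681 0.1693 0.1707]
knk 1129 min [-134.3947  109.5655] max [-115.3624  120.2166] px 285 348 0 39 z [0.2042 0.2064 0.2079]
ray [  1.2443 111.5397]
```

View pics/s2c.png

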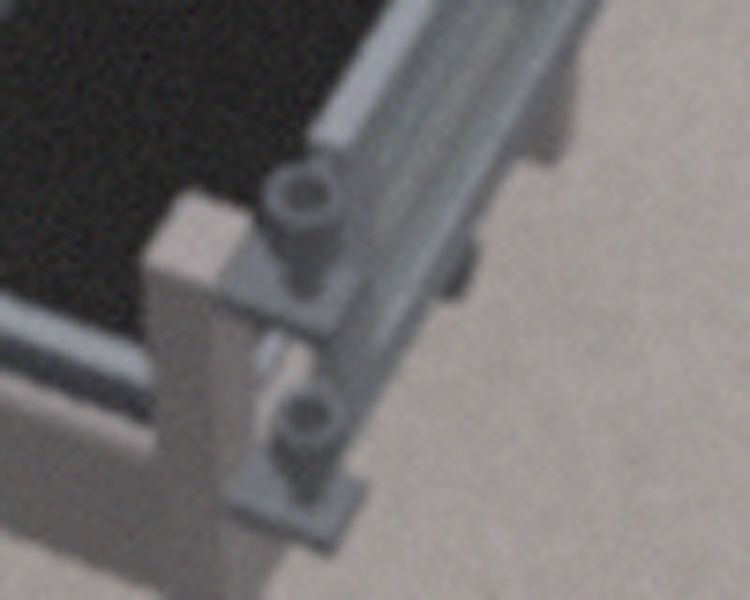

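The side crop shows both knuckles, (305,195) and (312,415), threaded over their pins with the shafts showing below. The force stays low, so I lower on.

step_arm:
  series:
    - [0,0,-3,0,0,0,1]
    - [0,0,-3,0,0,0,1]
    - [0,0,-3,0,0,0,1]
    - [0,0,-3,0,0,0,1]
    - [0,0,0,0,0,0,1]

```text
clock: 46.2
tool_pos: [0.4912, 0.0191, 0.1755]
eef_rot: [0.736, 0.676, -0.0, -0.0]
contact_force: [-0.1, 0.1, -4.4]
opening: 0.109
finger_force: 50.0
```

step_arm:
  series:
    - [0,0,-2,0,0,0,1]
    - [0,0,-2,0,0,0,1]
    - [0,0,-1,0,0,0,1]
    - [0,0,0,0,0,0,1]

```text
clock: 46.6
tool_pos: [0.4914, 0.0192, 0.1709]
eef_rot: [0.737, 0.676, -0.0, -0.0]
contact_force: [-0.9, 0.2, -4.9]
opening: 0.109
finger_force: 50.0
```

```bash
python3 rel.py
```

```text
t 46.6 tcp [491.3894  19.1613 170.869 ] yaw(y) -4.8695261139537225 tilt [-0.0002 -0.0001 -1.    ] F [-0.8927  0.1714 -4.8545] op 9.6 ff 49.98836634680629 q [ 0.1782  0.6637 -0.4988  2.0194  0.5549  0.5936 -0.7869] shk [-125.4469    4.5525]
panel n 6618 a fit [-0.0008  0.7249] z fit [-0.0005 24.0677] bmax 100.3784249543444
knuckle n 1911 a -8.863772532308017 10.268609213561088 b 100.29905786450631 115.96863823467665 z 18.665944625766983
pin 2347 min [-134.2891  106.1717] max [-115.1568  123.2069] px 285 348 0 49 z [0.179  0.1893 0.1931]
bracket 2125 min [-136.4872  106.1165] max [-108.0018  124.8529] px 283 364 0 60 z [0.1678 0.1693 0.173 ]
knk 1713 min [-134.2891  109.5547] max [-115.1568  120.5214] px 285 348 0 39 z [0.1858 0.1896 0.1927]
ray [  1.2488 111.5602]
```

step_arm:
  series:
    - [0,0,-0.7,0,0,0,1]
    - [0,0,-0.7,0,0,0,1]
    - [0,0,0,0,0,0,1]

```text
clock: 46.95
tool_pos: [0.4916, 0.0192, 0.1697]
eef_rot: [0.737, 0.676, 0.0, 0.0]
contact_force: [0.2, -0.6, -4.2]
opening: 0.106
finger_force: 50.0
```

step_arm:
  series:
    - [0,0,-0.7,0,0,0,1]
    - [0,0,-0.7,0,0,0,1]
    - [0,0,0,0,0,0,1]

```text
clock: 47.25
tool_pos: [0.4918, 0.0184, 0.1687]
eef_rot: [0.737, 0.676, -0.0, 0.001]
contact_force: [-0.4, -4.0, 5.8]
opening: 0.11
finger_force: 50.0
```

step_arm:
  series:
    - [0,0,0,0,0,0,0.85]
    - [0,0,0,0,0,0,0.8]
    - [0,0,0,0,0,0,0.7]
    - [0,0,0,0,0,0,0.7]
    - [0,0,20,0,0,0,0.7]
    - [0,0,40,0,0,0,0.7]
    - [0,0,40,0,0,0,0.7]
    - [0,0,0,0,0,0,0.7]
    - [0,0,0,0,0,0,0.7]

```text
clock: 48.15
tool_pos: [0.4918, 0.0192, 0.2687]
eef_rot: [0.737, 0.676, 0.001, 0.001]
contact_force: [0.1, 0.5, 0.0]
opening: 0.302
finger_force: 0.0
```

```bash
python3 look.py; python3 b.py; python3 - <<'E'
from h import *
im,d,K,T=load('wl'); W=cloud(d,K,T); z=W[...,2]; S=w2s(W)*1000
m=(z>.188)&(z<.2)&(S[...,0]<-105)&(S[...,0]>-160)&(S[...,1]<103)&(S[...,1]>-90)
p=S[m].astype('float32'); print('panel',len(p),cv2.minAreaRect(p),np.polyfit(p[:,1],p[:,0],1),np.percentile(z[m],[5,50,95]))
m=(z>.18)&(z<.194)&(S[...,0]<-105)&(S[...,0]>-145)&(S[...,1]>106)&(S[...,1]<132)
p=S[m]; print('knk',len(p),p.min(0),p.max(0),np.median(z[m]))
im,d,K,T=load('tl'); W=cloud(d,K,T); z=W[...,2]; Q=w2s(W)*1000
m=(z>.15)&(z<.168)&(Q[...,1]<-120)&(Q[...,1]>-200)&(abs(Q[...,0])<80)
print('knob (shaker)',cv2.minAreaRect(Q[m].astype('float32')))
im,d,K,T=snap('side','s3'); cv2.imwrite('pics/s3c.png',cv2.resize(im[180:340,200:400],(750,600),interpolation=cv2.INTER_CUBIC))
E
```

```text
t 48.15 tcp [491.7911  19.2093 268.7284] yaw(y) -4.87999726549974 tilt [ 0.0019 -0.     -1.    ] F [0.0698 0.546  0.01  ] op 26.5 ff 0.0 q [ 0.2675  0.5264 -0.6206  1.9071  0.4065  0.8335 -0.6524] shk [-125.0508    4.6344]
0.0 450 91 611.3 108.8 17.6 89.9 shk [-13.5595 104.0253]
0.0 347 117 523.2 97.4 19.0 89.8 shk [-100.3774   85.2044]
0.0 413 319 580.3 -99.6 19.3 89.8 shk [ -26.797  -106.2515]
0.0 450 317 617.4 -102.2 16.7 89.8 shk [  10.3899 -105.6998]
0.09 352 62 523.2 129.5 21.6 174.2 shk [-103.0962  117.189 ]
0.09 601 120 682.6 81.7 20.4 170.2 shk [59.7796 83.0617]
0.09 583 201 678.2 29.0 20.5 170.1 shk [59.859  30.1784]
0.09 566 272 673.9 -24.7 20.8 170.0 shk [ 60.1228 -23.6928]
0.09 550 337 669.1 -81.1 20.6 170.0 shk [ 60.117  -80.2967]
top
0.09 299 170 680.1 82.6 19.6 172.5 shk [57.2124 83.7467]
0.09 321 172 675.6 29.9 19.4 172.7 shk [57.1921 30.855 ]
0.09 344 174 670.8 -24.1 19.2 173.1 shk [ 56.9831 -23.3576]
0.09 367 177 666.9 -80.3 19.5 172.3 shk [ 57.8572 -79.6859]
bar 324 [0.0279 0.0187]
rail 239 [0.0897 0.0015]
panel 4141 ((-124.42276763916016, 6.661323547363281), (10.019987106323242, 192.62464904785156), 0.10367278754711151) [  -0.002  -124.3999] [0.1885 0.1916 0.1941]
knk 875 [-134.0858  106.111 ] [-114.9921  124.8708] 0.1892003497067532
knob (shaker) ((-4.657537460327148, -159.33023071289062), (14.491223335266113, 45.44143295288086), 0.08006712794303894)
```

View pics/s3c.png

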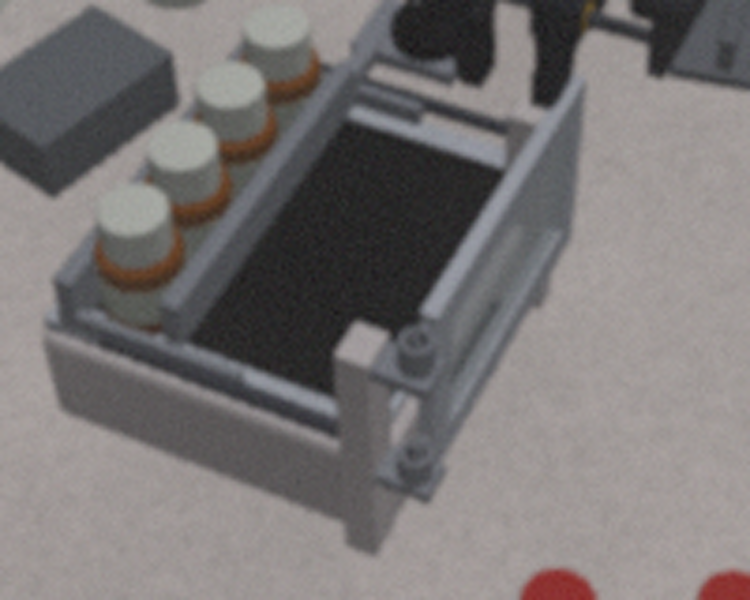

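The side crop shows both knuckles seated on their brackets, (418,350) and (415,462). The door is shut, the four jars are against the rear rail, and the bar is snug. The measurements agree: knuckle top 190 mm, door parallel to within 0.002 rad, jars at x ≈ 60 mm, bar ≈ 0.080. I'm handing it in.

```bash
python3 -c "
from plant import r
print(r.finish_job())"
```

```text
the job is handed in; nothing more can be done
None
```

The job is handed in, with no verdict returned: by my last measurements, all four amber jars stand snug between the bar and the rear rail, the clamp is locked, and the door hangs on both hinge pins, shut.

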